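Load the dumpling-tube labeller under its stop button

TASK

Load the roller labeller safely: press the red mushroom stop button until it latches down, and only then swing the clear guard up until it stands upright. Lay every tube of dumplings that stands on the counter on its side in a gap of its own between two rollers, foot up against the end rail of the white housing and lid pointing out to the open side, then swing the guard fully shut again and turn the mushroom clockwise until it pops back up. The guard must never be up while the stop button is not pressed, and leave the punnet, the steamer and the scraper where they are.

Things in the scene. Friction and masses are not known exactly. Their poses are not given: they have to be found in the camera images.
- stop (a joint): travel of the red mushroom stop button in m: 0 = up, 0.008 = pressed and latched. An over-centre spring holds it at either end: pressing straight down takes about 5 N to start it, then it gives way and past half way (0.004) snaps down and stays down by itself.
- stop_knob (a joint): turn of the mushroom head about its upright axis in rad, clockwise seen from above; 0 at rest, end stop at 0.9, light return spring. With the button latched, the turn loads the return spring; past about 0.6 rad (0.2 N m) the latch lets go and the head pops up, or does so when the grip on it is slackened, and turns back to 0 within a second. Turning it with the button up does nothing.
- stop_top (a point): centre of the flat top of the red mushroom head: a disc 50 mm across, 13 mm thick, on a slim stem, to be gripped across its rim. It is on a yellow box 90 x 90 x 85 mm fixed to the counter. Button up: this point is 120 mm above the counter, the head's underside 22 mm above the box; latched: 8 mm lower. A black collar 34 mm across, 8 mm high rings the stem.
- labeller: roller labeller, fixed; origin on the counter, z up. White housing y -0.160 to -0.087, 145 mm high; its face at y = -0.087 is the end rail. Four black rollers (fixed), 50 mm thick, parallel to y from -0.080 to 0.030, axes at z 0.077, x -0.126, -0.042, 0.042, 0.126. Bearing plate at y 0.035, 78 mm high; open side beyond y 0.045. Paper reel (radius 55) at x 0.172 to 0.21, y -0.125, z to 0.14.
- slot0 (a point): gap 0 of the labeller, at its x = -0.084: where the middle of a tube lies when it rests on the two rollers with its foot against the end rail, 109 mm above the counter. Axes as the labeller's: the tube lies along y, lid at +y, 85 mm from here and about 50 mm past the roller ends.
- slot1 (a point): gap 1 of the labeller, at its x = 0.000: where the middle of a tube lies when it rests on the two rollers with its foot against the end rail, 109 mm above the counter. Axes as the labeller's: the tube lies along y, lid at +y, 85 mm from here and about 50 mm past the roller ends.
- slot2 (a point): gap 2 of the labeller, at its x = 0.084: where the middle of a tube lies when it rests on the two rollers with its foot against the end rail, 109 mm above the counter. Axes as the labeller's: the tube lies along y, lid at +y, 85 mm from here and about 50 mm past the roller ends.
- guard (a joint): angle of the clear plastic guard over the rollers in rad: 0 = shut (level), 1.62 = fully open (upright), end stops at both. Stiff friction hinge (0.5 N m): it stays where it is left and weighs 0.4 kg.
- guard_hinge (a point): middle of the guard's hinge line, 150 mm above the counter on the white housing; the axis is the labeller's x and the guard swings up from the open (+y) side. Clear sheet 320 mm along x and 140 mm from hinge to free edge, with 30 mm skirts down at its two short ends.
- guard_handle (a point): middle of the guard's handle: round steel bar 12 mm thick, 100 mm long along the labeller's x, 180 mm out from the hinge and 30 mm above the sheet's underside, 40 mm clear of the free edge; two arms at its ends join it to the sheet. 180 mm above the counter when shut, about 330 mm when open.
- tube_a_center (a point): middle of tube A: rigid clear cylinder 56 mm across and 170 mm long, filled with green dumplings, about 0.24 kg, white lid (14 mm, same diameter) on top; it starts standing on the counter. This point is half-way up; z points from foot to lid. None if there is no such tube.
- tube_a_lid (a point): centre of the top of the lid of tube A, 85 mm from its middle along z. None if there is no such tube.
- tube_b_center (a point): middle of tube B: rigid clear cylinder 56 mm across and 170 mm long, filled with green dumplings, about 0.24 kg, white lid (14 mm, same diameter) on top; it starts standing on the counter. This point is half-way up; z points from foot to lid. None if there is no such tube.
- tube_b_lid (a point): centre of the top of the lid of tube B, 85 mm from its middle along z. None if there is no such tube.
- tube_c_center (a point): middle of tube C: rigid clear cylinder 56 mm across and 170 mm long, filled with green dumplings, about 0.24 kg, white lid (14 mm, same diameter) on top; it starts standing on the counter. This point is half-way up; z points from foot to lid. None if there is no such tube.
- tube_c_lid (a point): centre of the top of the lid of tube C, 85 mm from its middle along z. None if there is no such tube.
- punnet: a clear box of six dumplings, 110 x 160 x 45 mm, loose on the counter, not to be disturbed; origin under its middle.
- steamer: a round bamboo steamer, 180 mm across and 60 mm high, with five dumplings on top (80 mm high in all), loose, not to be disturbed; origin under its middle.
- scraper: a white plastic dough scraper, 112 x 130 mm and 14 mm high, lying loose, not to be disturbed; origin under its middle.

How it is judged (in metres and radians):
On the way, in this order (a step that is already met when the one before it is completed fails the run):
1. the stop button is pressed and stays latched with nothing pressing on it, the guard still shut (value of joint stop above 0.006 m and value of joint guard below 0.04 rad and contact force between each of the arm, the fingers and stop_knob below 0.3 N), for 0.2 s.
2. the guard is swung up (past 77 degrees) with the stop button latched (value of joint stop above 0.006 m and value of joint guard above 1.35 rad), for 0.2 s.
3. every tube lies released on its side in a gap of its own, with the guard up and the stop button latched (all of step 2 and y of tube_a_center in the frame of labeller between -0.01 and 0.013 m and z of tube_a_center in the frame of labeller between 0.103326 and 0.119326 m and y of each of tube_a_lid, tube_b_lid, tube_c_lid in the frame of labeller above 0.07 m and angle between the z axis of each of tube_a_center, tube_b_center, tube_c_center and the y axis of labeller, either way round below 0.12 rad and (x of tube_a_center in the frame of slot0 between -0.008 and 0.008 m or x of tube_a_center in the frame of slot1 between -0.008 and 0.008 m or x of tube_a_center in the frame of slot2 between -0.008 and 0.008 m) and y of tube_b_center in the frame of labeller between -0.01 and 0.013 m and z of tube_b_center in the frame of labeller between 0.103326 and 0.119326 m and (x of tube_b_center in the frame of slot0 between -0.008 and 0.008 m or x of tube_b_center in the frame of slot1 between -0.008 and 0.008 m or x of tube_b_center in the frame of slot2 between -0.008 and 0.008 m) and y of tube_c_center in the frame of labeller between -0.01 and 0.013 m and z of tube_c_center in the frame of labeller between 0.103326 and 0.119326 m and (x of tube_c_center in the frame of slot0 between -0.008 and 0.008 m or x of tube_c_center in the frame of slot1 between -0.008 and 0.008 m or x of tube_c_center in the frame of slot2 between -0.008 and 0.008 m) and contact force between the fingers and tube_a below 0.1 N and contact force between the fingers and tube_b below 0.1 N and contact force between the fingers and tube_c below 0.1 N), for 0.3 s.
4. the guard is shut over the tubes with the stop button still latched (value of joint stop above 0.006 m and value of joint guard below 0.04 rad and y of tube_a_center in the frame of labeller between -0.01 and 0.013 m and z of tube_a_center in the frame of labeller between 0.103326 and 0.119326 m and y of each of tube_a_lid, tube_b_lid, tube_c_lid in the frame of labeller above 0.07 m and angle between the z axis of each of tube_a_center, tube_b_center, tube_c_center and the y axis of labeller, either way round below 0.12 rad and (x of tube_a_center in the frame of slot0 between -0.008 and 0.008 m or x of tube_a_center in the frame of slot1 between -0.008 and 0.008 m or x of tube_a_center in the frame of slot2 between -0.008 and 0.008 m) and y of tube_b_center in the frame of labeller between -0.01 and 0.013 m and z of tube_b_center in the frame of labeller between 0.103326 and 0.119326 m and (x of tube_b_center in the frame of slot0 between -0.008 and 0.008 m or x of tube_b_center in the frame of slot1 between -0.008 and 0.008 m or x of tube_b_center in the frame of slot2 between -0.008 and 0.008 m) and y of tube_c_center in the frame of labeller between -0.01 and 0.013 m and z of tube_c_center in the frame of labeller between 0.103326 and 0.119326 m and (x of tube_c_center in the frame of slot0 between -0.008 and 0.008 m or x of tube_c_center in the frame of slot1 between -0.008 and 0.008 m or x of tube_c_center in the frame of slot2 between -0.008 and 0.008 m)), for 0.2 s.
5. the mushroom has been turned clockwise and has popped up (value of joint stop below 0.002 m and value of joint guard below 0.04 rad), for 0.2 s.
At the end, for the whole second after the job is handed in: Stop button up (within 2 mm) and turned back; guard shut (within 0.04 rad); every tube lying at rest and released in a gap of its own, axis along the rollers, middle within 8 mm of the gap's centre line, foot within 15 mm of the end rail, lid towards the open side (all of step 5 and value of joint stop_knob below 0.15 rad and y of tube_a_center in the frame of labeller between -0.01 and 0.013 m and z of tube_a_center in the frame of labeller between 0.103326 and 0.119326 m and y of each of tube_a_lid, tube_b_lid, tube_c_lid in the frame of labeller above 0.07 m and angle between the z axis of each of tube_a_center, tube_b_center, tube_c_center and the y axis of labeller, either way round below 0.12 rad and (x of tube_a_center in the frame of slot0 between -0.008 and 0.008 m or x of tube_a_center in the frame of slot1 between -0.008 and 0.008 m or x of tube_a_center in the frame of slot2 between -0.008 and 0.008 m) and y of tube_b_center in the frame of labeller between -0.01 and 0.013 m and z of tube_b_center in the frame of labeller between 0.103326 and 0.119326 m and (x of tube_b_center in the frame of slot0 between -0.008 and 0.008 m or x of tube_b_center in the frame of slot1 between -0.008 and 0.008 m or x of tube_b_center in the frame of slot2 between -0.008 and 0.008 m) and y of tube_c_center in the frame of labeller between -0.01 and 0.013 m and z of tube_c_center in the frame of labeller between 0.103326 and 0.119326 m and (x of tube_c_center in the frame of slot0 between -0.008 and 0.008 m or x of tube_c_center in the frame of slot1 between -0.008 and 0.008 m or x of tube_c_center in the frame of slot2 between -0.008 and 0.008 m) and contact force between the fingers and tube_a below 0.1 N and contact force between the fingers and tube_b below 0.1 N and contact force between the fingers and tube_c below 0.1 N and linear speed of each of tube_a, tube_b, tube_c below 0.03 m/s); the robot touches nothing.
It fails at once if the guard is lifted more than 0.15 rad while the stop button is not pressed (value of joint guard above 0.15 rad and value of joint stop below 0.004 m).
It fails at once if the punnet, the steamer or the scraper is moved more than 30 mm or tipped (distance of any of punnet, steamer, scraper from where it was at the start of the episode above 0.03 m or angle between any of punnet, steamer, scraper's own z axis and vertical above 0.35 rad).
Of tube_a, tube_b, tube_c only 2 to 3 are there at a start; the rules pass over those that are not, and their reading is None.
At some moment in a run one of tube_a, tube_b, tube_c may be knocked a few centimetres aside while the robot is not near it.
Once in a run the grip may slacken for a moment while it holds something.
It also fails if it takes over 210 s, if anything falls off the work surface, if the arm or the gripper's body presses on something with over 40 N, if the wrist force passes 120 N, or if a joint passes its speed limit or range.

ROBOT

A 6-joint arm with a two-finger parallel gripper is mounted at the origin on the work surface. World frame = base frame: x ahead of the robot, y to its left, z up, the work surface at z = 0. Lengths are in mm, angles in rad, forces in N, time in s.
With the tool pointing down it reaches from about 275 to 750 mm from the base axis. Payload 10.2 kg.
Tool frame: the origin (TCP) lies midway between the tips of the shut fingers; the grasp point (between the pads) lies 19 mm behind it (ctrl.grip_depth is the distance from the TCP to the grasp point, in mm); y points along the fingers, x is the direction in which the jaws open and shut, and the axes are right-handed (so a half turn about y gives the same grasp; the last joint's range is limited). The gripper opens to 85 mm and grips with 20 to 120 N. Pads are 22 mm wide; open, the fingers measure 114 mm over their backs; the gripper's body (76 mm by 85 mm) begins 54 mm behind the grasp point. The pads swing forward as they close: fully open they stand 13 mm farther back than shut.
Start: joints at [-1.514, 0.313, 1.498, -0, 1.331, -0.223], TCP at [144.973, -504.593, 231.294] pointing down, gripper open.
Joint ranges: [-2.94, 2.94], [-0.97, 2.17], [0.19, 2.56], [-1.23, 4.37], [0.02, 3.11], [-2.88, 2.88]. Speed limits (rad/s): [2.39, 2.39, 3.01, 3.14, 3.14, 3.14].

INTERFACE

Orientations are given as a unit quaternion [w, x, y, z].
In Python, from rig import ctrl gives the robot as it stands. The module is installed in compiled form; this text tells all that it offers.
- The arm moves only by the tool drive_tool, never from a script. Its arguments are lists of equal length, an entry for each row: "gripper": the closure, from 0 (fully open) to 1 (shut); "offset": the shift along the tool's x, y, z in m, a list of three; "turn": the turn about the tool's y in degrees. In form: {"gripper": [gripper, ...], "offset": [[tx, ty, tz], ...], "turn": [turn, ...]}. A call has 1 to 20 rows; each row shifts and turns the commanded pose from where the row before left it, along the tool's axes as they then stand; what a row does not reach is not made up. A row lasts 1/12 s, in which the tool goes at most 41.7 mm and 7.16 degrees, less where a joint would pass 70% of its speed; a pose out of reach is approached as far as the arm can. A call is refused whole if a number of a shift passes 0.0417 or a number of a turn 7.16, either way. A call with a gripper value outside its range is refused whole. The fingers move at their own pace and stop on an object; "force" is the grip in N (left out, the last holds). Time passes only in rows, so rows that do not move let the fingers close. It gives the time, the measured TCP pose, the force and the opening at its end, in the units of the state.
- ctrl.sense(): the state, without advancing time (a new reading comes with each control period).
- ctrl.capture(name): name is "scene" or "top" or "wrist"; returns (picture, depth): 384x512x3 uint8, red, green, blue; 384x512 float32, mm along the optical axis (not along the pixel's ray), 0 where there is no reading.
- ctrl.camera_params(name): a dict with "fovy" (degrees; the focal length in pixels is half the picture's height over the tangent of half this angle, whatever the lens; pixels are square), "cx", "cy" (the principal point, pixels), "view" (4x4, takes a point from world to camera coordinates); the wrist camera has in their place "tool_from_camera" (4x4, takes a point from camera to tool coordinates, whose origin is the TCP and whose axes are the tool frame's). Camera axes: x right, y down, z forward; pixel columns grow to the right and rows downward; lengths in mm; the calibration is good to about 2 mm. A picture is of the moment at which its call begins: read the wrist's pose just before it. camera_params takes no time and is no camera call.
- ctrl.finish_job(): hands the job in, once; it reports no verdict.
Trained networks look in the newest picture that a camera, given by its name, has taken for a name from the list of things; names that differ only in an ending like _2 or _b are one class to them, and where a whole thing is asked for, a point or a joint stands for the part that bears it (a point fixed in the world has none). Each returns a list of dicts, best first, with "score" (0 to 1); they miss things now and then, are a little off and sometimes report something else, mostly with a low value. They report only what shows in the picture. A call takes as long as a camera call.
- ctrl.boxes_of(camera, query): "centre" ([x, y, z] in mm, in the coordinates of the camera as it stood for that picture, good to about 4 mm: the middle of the surface that is visible of it).
- ctrl.regions_of(camera, query): "mask" (384x512 bool, what is visible of it).
- ctrl.pinpoint(camera, query): "centre" ([x, y, z] in mm, in the coordinates of the camera as it stood for that picture, good to about 4 mm: a listed point, or the origin of a listed thing).
The state is a dict: "time_s": time; "joints": joint angles; "dq": joint speeds; "tau": joint torques, N m; "eef_pos": TCP position; "ee_rot": TCP orientation; "force": force on the tool from outside, world axes, zero at the start; "wrist_torque": the same for the moment, N m; "grip_width": opening from 0.0 (shut) to 1.0 (fully open).
Only numpy, scipy, OpenCV 4.12 (cv2) and the standard library are available. Lean on these libraries where they do the work, as an engineer would, in place of code of your own. Each camera call takes 0.05 s, during which the arm holds its last target.

## Working session

There is one attempt and no reset: what is moved stays moved. The work goes in short steps, Python scripts to look and compute and a tool call to move; the robot and the scene stay as the last step left them, time stands still between calls to the robot, and variables do not carry over. Pictures are saved under pics/ and viewed, and the job is handed in when it is done.

Besides the shell and the picture viewer there is one more tool, called in YAML: its name, and indented under it one key for each argument. drive_tool: Moves the arm, as the interface text tells. Its arguments: {"type":"object","properties":{"gripper":{"type":"array","items":{"type":"number"}},"offset":{"type":"array","items":{"type":"array","items":{"type":"number"}}},"turn":{"type":"array","items":{"type":"number"}},"force":{"type":"number"}},"required":["gripper","offset","turn"]}

```bash
ls; mkdir -p pics
python3 - <<'E'
from rig import ctrl
import cv2, numpy as np
print(ctrl.sense())
for n in ["scene","top","wrist"]:
    p,d=ctrl.capture(n); cv2.imwrite(f"pics/{n}0.png",p[:,:,::-1])
    print(n,ctrl.camera_params(n))
E
```

```text
pics
{'time_s': 0.0, 'joints': array([-1.51438730e+00,  3.13453796e-01,  1.49846057e+00,  8.93810338e-06,
        1.33098557e+00, -2.23433763e-01]), 'dq': array([ 6.00404564e-04,  7.80586129e-04, -7.72805782e-06,  4.14863387e-04,
        6.21883799e-04,  2.53059932e-04]), 'tau': array([-2.80685606e-05, -4.12265289e+01, -2.59740472e+01, -1.53611377e-04,
        4.17015268e-03, -9.85819746e-07]), 'eef_pos': array([ 144.96572011, -504.31662487,  230.72429089]), 'ee_rot': array([ 0.56520047, -0.56449062,  0.42567743, -0.42508528]), 'force': array([ 0.76144783,  0.87751922, -0.21145415]), 'wrist_torque': array([-0.00196281,  0.01928915,  0.065171  ]), 'grip_width': 0.9982725286036088}
scene {'fovy': 48.27343919606656, 'cx': 248.38359459801765, 'cy': 195.0133981461881, 'view': array([[ 7.28961960e-01,  6.84303096e-01,  1.85400533e-02,
        -4.18805176e+02],
       [ 4.69735868e-01, -4.80323633e-01, -7.40700629e-01,
        -1.43792279e+02],
       [-4.97958508e-01,  5.48651510e-01, -6.71579366e-01,
         1.55325829e+03],
       [ 0.00000000e+00,  0.00000000e+00,  0.00000000e+00,
    
[... 203 characters left out ...]
     [-9.92849369e-01,  3.00832941e-03, -1.19335999e-01,
         5.61989201e+02],
       [ 1.19284597e-01, -1.36616097e-02, -9.92766108e-01,
         1.49169029e+03],
       [ 0.00000000e+00,  0.00000000e+00,  0.00000000e+00,
         1.00000000e+00]])}
wrist {'fovy': 63.9621115284172, 'cx': 245.42727020873022, 'cy': 194.1897442213056, 'tool_from_camera': array([[ 9.99998061e-01, -1.95677885e-03,  2.20285824e-04,
         6.82390263e-01],
       [-8.13543943e-04, -3.08677652e-01,  9.51166360e-01,
        -1.41852995e+02],
       [-1.79322490e-03, -9.51164696e-01, -3.08678646e-01,
         7.86690052e+01],
       [ 0.00000000e+00,  0.00000000e+00,  0.00000000e+00,
         1.00000000e+00]])}
```

View pics/scene0.png

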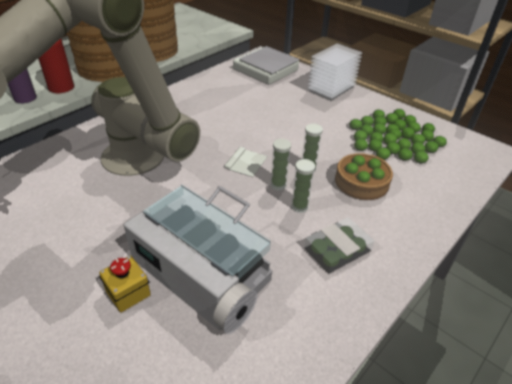

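View pics/top0.png

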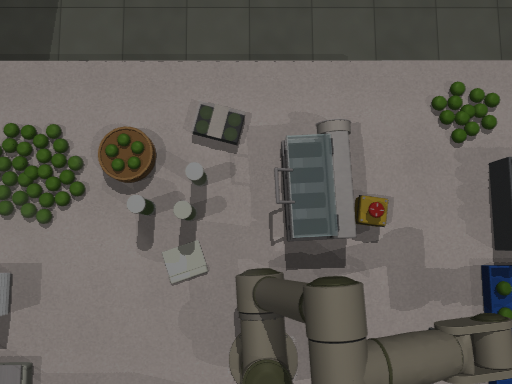

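View pics/wrist0.png

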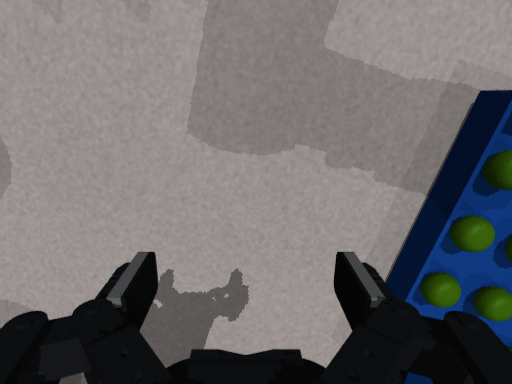

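```bash
cat > h.py <<'E'
from rig import ctrl
import cv2, numpy as np
from scipy.spatial.transform import Rotation as R
np.set_printoptions(precision=1,suppress=True)
def look(n,save=None):
    s=ctrl.sense(); p,d=ctrl.capture(n)
    if save: cv2.imwrite(f"pics/{save}.png",p[:,:,::-1])
    return s,p,d
def rot(s):
    q=s['ee_rot']; return R.from_quat([q[1],q[2],q[3],q[0]]).as_matrix()
def c2w(n,P,s=None):
    c=ctrl.camera_params(n); P=np.atleast_2d(P)
    if n=="wrist":
        T=c['tool_from_camera']; t=P@T[:3,:3].T+T[:3,3]
        return t@rot(s).T+s['eef_pos']
    V=np.linalg.inv(c['view']); return P@V[:3,:3].T+V[:3,3]
def w2c(n,P):
    c=ctrl.camera_params(n); V=c['view'] ; q=np.atleast_2d(P)@V[:3,:3].T+V[:3,3]
    f=192/np.tan(np.radians(c['fovy']/2)); return np.c_[c['cx']+f*q[:,0]/q[:,2],c['cy']+f*q[:,1]/q[:,2]]
def cloud(n,d,s=None):
    c=ctrl.camera_params(n); f=192/np.tan(np.radians(c['fovy']/2))
    v,u=np.mgrid[:384,:512]
    P=np.stack([(u-c['cx'])/f*d,(v-c['cy'])/f*d,d],-1).reshape(-1,3)
    return c2w(n,P,s).reshape(384,512,3)
def to_tool(dw,s=None):
    s=s or ctrl.sense(); return rot(s).T@np.array(dw)
def st():
    s=ctrl.sense(); M=rot(s)
    print('t',round(s['time_s'],2),'tcp',s['eef_pos'],'F',s['force'],'T',s['wrist_torque'],'grip',round(s['grip_width'],3)); print('x',M[:,0].round(3),'y',M[:,1].round(3),'z',M[:,2].round(3), 'J',s['joints'].round(2)); return s
def pin(n,q,s=None,k=3):
    for r in ctrl.pinpoint(n,q)[:k]: print(n,q,round(r['score'],2),c2w(n,r['centre'],s)[0])
E
python3 - <<'E'
from h import *
st()
for n in ["top","scene"]:
    look(n)
    for q in ["stop_top","labeller","guard_hinge","guard_handle","slot1","slot0","slot2","tube_a_lid","punnet","steamer","scraper"]:
        pin(n,q,k=3 if 'tube' in q else 1)
E
```

```text
t 0.15 tcp [ 145.  -504.4  230.9] F [-0.6  0.2 -0.5] T [ 0. -0.  0.] grip 1.002
x [ 0.3 -1.  -0. ] y [-0.  0. -1.] z [1.  0.3 0. ] J [-1.5  0.3  1.5 -0.   1.3 -0.2]
top stop_top 0.59 [ 551.  -122.5   -1.8]
top labeller 0.56 [ 552.9 -124.8   -0.2]
top guard_hinge 0.7 [ 560.4 -223.1  151.6]
top guard_handle 0.72 [551.6 -41.1 186.3]
top slot1 0.96 [ 555.9 -119.8  114.9]
top slot0 0.96 [ 555.9 -119.8  114.9]
top slot2 0.96 [ 555.9 -119.8  114.9]
top tube_a_lid 0.72 [483.3 246.  172. ]
top punnet 0.69 [786.4 140.3   2.5]
top scraper 0.6 [323.3 262.2   4.6]
scene stop_top 0.76 [ 486.2 -358.1  117.2]
scene labeller 0.63 [599.6 211.1  85.1]
scene guard_hinge 0.66 [ 563.  -219.8  149.4]
scene guard_handle 0.61 [553.3 -37.  172. ]
scene slot1 0.87 [ 468.1 -123.2  110.9]
scene slot0 0.87 [ 468.1 -123.2  110.9]
scene slot2 0.87 [ 468.1 -123.2  110.9]
scene tube_a_lid 0.9 [481.7 247.3 166.4]
scene punnet 0.86 [790.7 148.8   1.4]
scene steamer 0.56 [672.6 455.9   0.1]
scene scraper 0.71 [322.8 267.3   3.6]
```

Run:
```python
from h import *
for n in ["top","scene"]:
    s,p,d=look(n); C=cloud(n,d); X,Y,Z=C[...,0],C[...,1],C[...,2]
    ok=d>0
    hsv=cv2.cvtColor(p,cv2.COLOR_RGB2HSV).astype(int)
    red=ok&((hsv[...,0]<8)|(hsv[...,0]>172))&(hsv[...,1]>140)&(hsv[...,2]>80)&(Z>100)&(Z<130)&(Y<-250)
    print(n,'red',red.sum(),C[red].mean(0),np.median(C[red],0), C[red].min(0),C[red].max(0))
    lid=ok&(Z>160)&(Z<180)&(Y>150)&(Y<420)&(X>350)&(X<800)
    k,l,stt,cen=cv2.connectedComponentsWithStats(lid.astype(np.uint8))
    for i in range(1,k):
        m=l==i
        if m.sum()>20: 
            q=C[m]; print(' lid',m.sum(),np.median(q,0),(q.min(0)+q.max(0))/2, q.max(0)-q.min(0))
    hs=ok&(Z>135)&(Z<156)&(Y<-190)&(Y>-300)&(X>350)&(X<760)
    q=C[hs]; print(' hous',len(q),q.min(0),q.max(0)); 
    box=cv2.minAreaRect(q[:,:2].astype(np.float32)); print(box)
    hd=ok&(Z>160)&(Z<200)&(Y<0)&(Y>-80)&(X>450)&(X<660)
    q=C[hd]; print(' handle',len(q),q.min(0),q.max(0)) 
    if len(q)>5: print(cv2.minAreaRect(q[:,:2].astype(np.float32)))
    lm=ctrl.pinpoint(n,"tube_a_center")
    for r in lm: print(r['score'],c2w(n,r['centre']))
```

```text
top red 145 [ 482.  -359.5  123. ] [ 481.6 -359.2  123.2] [ 459.5 -383.5  116.3] [ 504.4 -338.4  129.3]
 lid 273 [597.  209.9 171.1] [597.4 209.8 169.8] [56.3 56.3 19.4]
 lid 279 [496.5 384.8 170.6] [497.7 385.3 169.9] [52.1 54.5 17.8]
 lid 277 [480.1 244.3 171.3] [480.8 244.8 169.6] [55.5 54.6 16.1]
 hous 2668 [ 391.  -290.4  135.1] [ 760. -190.  156.]
((575.45947265625, -232.83731079101562), (370.5470275878906, 98.89772033691406), 2.7383949756622314)
 handle 214 [496.4 -79.8 160.2] [654.4 -34.6 195.3]
((575.5172729492188, -56.561729431152344), (44.73564147949219, 158.56227111816406), 88.8437271118164)
0.84 [[479.5 244.4  82.9]]
scene red 195 [ 488.9 -363.3  118. ] [ 490.3 -364.2  118.3] [ 463.2 -383.1  109.7] [ 506.8 -339.6  123.4]
 lid 158 [503.1 382.9 166.7] [501.5 386.6 165.9] [57.3 59.9 10.6]
 lid 176 [483.5 242.3 167.1] [483.3 244.4 165.9] [56.1 56.  11.7]
 lid 217 [602.2 206.6 167. ] [600.5 210.7 165.7] [59.  58.7 11.4]
 hous 4423 [ 393.7 -288.1  135. ] [ 759.5 -190.   156. ]
((576.72705078125, -234.73001098632812), (365.6882629394531, 97.59281921386719), 1.5279185771942139)
 handle 262 [499.  -80.  160.5] [609.6 -34.  186.2]
((554.3724365234375, -56.997764587402344), (110.60287475585938, 45.773502349853516), 0.1125381737947464)
0.87 [[480.4 250.9  82.7]]
```

Run:
```python
from h import *
p=cv2.imread("pics/top0.png"); cv2.imwrite("pics/topz.png",cv2.resize(p[100:290,100:420],None,fx=2.4,fy=2.4,interpolation=cv2.INTER_CUBIC))
```

```text
(no output)
```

View pics/topz.png

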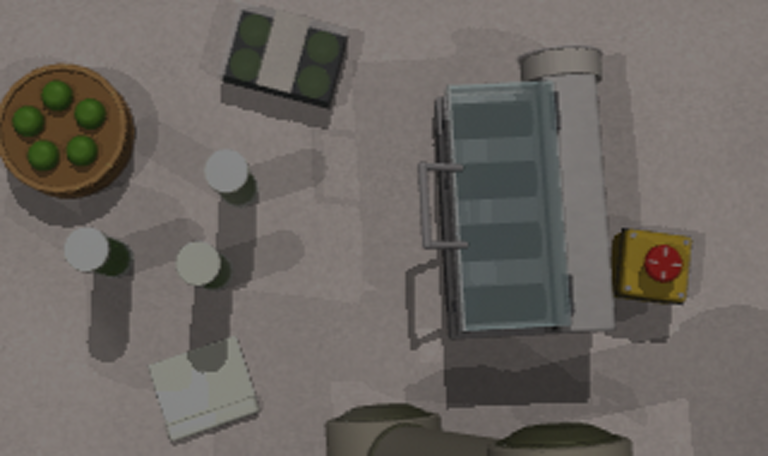

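Run:
```python
from h import *
for n in ["top","scene"]:
    s,p,d=look(n); C=cloud(n,d); X,Y,Z=C[...,0],C[...,1],C[...,2]
    m=(d>0)&(Z>137)&(Z<156)&(Y<-190)&(Y>-320)
    q=C[m]; rows=[]
    for x in range(420,690,15):
        b=q[abs(q[:,0]-x)<8]
        if len(b)>10: rows.append((x,np.percentile(b[:,1],1)))
    rows=np.array(rows); f=np.polyfit(rows[:,0],rows[:,1],1); res=rows[:,1]-np.polyval(f,rows[:,0]); print(n,'back edge',f,np.degrees(np.arctan(f[0])),'at 555',np.polyval(f,555),res.std())
    h=(d>0)&(Z>165)&(Z<200)&(Y<-30)&(Y>-60)&(X>495)&(X<612)
    q=C[h]; f=np.polyfit(q[:,0],q[:,1],1); print(' bar',len(q),np.degrees(np.arctan(f[0])),np.polyval(f,554),np.median(q[:,2]),q[:,0].min(),q[:,0].max())
```

```text
top back edge [   0.  -307.5] 2.7843781808071446 at 555 -280.46196831396026 0.8056330779366068
 bar 168 1.8582478298205092 -43.909068670548294 185.3823105281274 496.14972814750826 604.4807215834606
scene back edge [   0.  -306.4] 2.6694916772357002 at 555 -280.55130245082887 0.4380850103679826
 bar 200 1.3492774684448443 -45.30937438322616 181.09762929360795 498.49594161886773 609.8698897333218
```

```bash
cat >> h.py <<'E'
PSI=np.radians(2.6); O=np.array([554.5,-121.,0])
XL=np.array([np.cos(PSI),np.sin(PSI),0]); YL=np.array([-np.sin(PSI),np.cos(PSI),0])
def L(x,y,z): return O+XL*x+YL*y+np.array([0,0,z])
def yaw(s=None):
    s=s or ctrl.sense(); M=rot(s); return np.degrees(np.arctan2(M[1,0],M[0,0]))
def plan(target,s=None):
    "tool-frame offset (m) and rows to the target TCP"
    s=s or ctrl.sense(); dw=np.array(target,float)-s['eef_pos']; t=to_tool(dw,s)/1000
    n=int(np.ceil(abs(t).max()/.04)); print('target',np.array(target),'yaw',round(yaw(s),2),'off',np.round(t,4),'rows',n,'each',np.round(t/max(n,1),4))
E
python3 - <<'E'
from h import *
s=st(); print(rot(s).round(4)); plan([484,-361,231])
E
```

```text
t 1.65 tcp [ 145.  -504.6  231.3] F [ 0.3 -0.2  0.3] T [-0. -0.  0.] grip 0.998
x [ 0.3 -1.  -0. ] y [ 0.  0. -1.] z [1.  0.3 0. ] J [-1.5  0.3  1.5  0.   1.3 -0.2]
[[ 0.3  0.   1. ]
 [-1.   0.   0.3]
 [-0.  -1.   0. ]]
target [ 484 -361  231] yaw -73.97 off [-0.   0.   0.4] rows 10 each [-0.  0.  0.]
```

```bash
sed -i 's/precision=1/precision=4/' h.py
python3 - <<'E'
from h import *
plan([484,-361,231])
E
```

```text
target [ 484 -361  231] yaw -73.97 off [-0.0444  0.0003  0.3655] rows 10 each [-0.0044  0.      0.0365]
```

drive_tool:
  gripper: [1,1,1,1,1,1,1,1,1,1,1,1]
  offset:
    - [-0.0044,0,0.0366]
    - [-0.0044,0,0.0366]
    - [-0.0044,0,0.0366]
    - [-0.0044,0,0.0366]
    - [-0.0044,0,0.0366]
    - [-0.0044,0,0.0366]
    - [-0.0044,0,0.0366]
    - [-0.0044,0,0.0366]
    - [-0.0044,0,0.0366]
    - [-0.0044,0,0.0366]
    - [0,0,0]
    - [0,0,0]
  turn: [0,0,0,0,0,0,0,0,0,0,0,0]

```text
time_s: 2.65
eef_pos: [485.7, -360.3, 230.8]
ee_rot: [0.565, -0.565, 0.425, -0.424]
force: [-1.1, -0.5, 0.3]
grip_width: -0.004
```

Run:
```python
from h import *
s=st()
s,p,d=look("wrist","w1"); C=cloud("wrist",d,s); X,Y,Z=C[...,0],C[...,1],C[...,2]
hsv=cv2.cvtColor(p,cv2.COLOR_RGB2HSV).astype(int)
red=(d>0)&((hsv[...,0]<8)|(hsv[...,0]>172))&(hsv[...,1]>140)&(hsv[...,2]>60)
q=C[red]; print(red.sum(),np.median(q,0),q.min(0),q.max(0))
t=q[q[:,2]>np.median(q[:,2])-5]; print(cv2.minEnclosingCircle(t[:,:2].astype(np.float32)))
pin("wrist","stop_top",s)
```

```text
t 2.65 tcp [ 485.7065 -360.2502  230.7803] F [-1.1372 -0.4919  0.3475] T [-0.0363  0.005   0.0373] grip -0.004
x [ 0.279 -0.96  -0.   ] y [-0.  0. -1.] z [ 0.96   0.279 -0.   ] J [-0.83  0.49  1.24 -0.    1.41  0.46]
2110 [ 484.2922 -358.9367  119.8658] [ 457.9778 -383.4285  113.014 ] [ 505.8859 -335.5379  122.5137]
((481.8258972167969, -359.33233642578125), 24.348970413208008)
wrist stop_top 0.77 [ 482.3855 -356.5159  120.4539]
wrist stop_top 0.62 [ 556.7846 -119.2533   -6.1107]
```

View pics/w1.png

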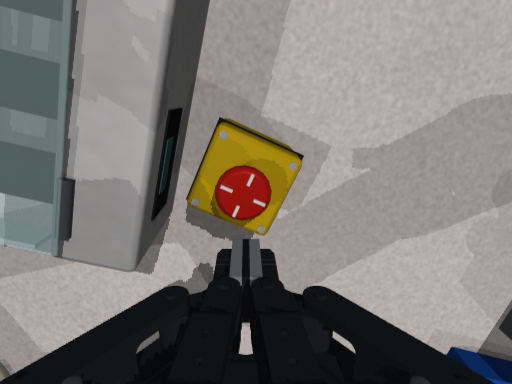

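drive_tool:
  gripper: [1,1,1,1,1,1,1,1,1,1,1,1,1,1]
  offset:
    - [-0.002,0.02,-0.003]
    - [0,0.035,0]
    - [0,0.035,0]
    - [0,0.015,0]
    - [0,0.003,0]
    - [0,0.003,0]
    - [0,0.003,0]
    - [0,0.002,0]
    - [0,0.002,0]
    - [0,0.002,0]
    - [0,0,0]
    - [0,-0.02,0]
    - [0,-0.03,0]
    - [0,0,0]
  turn: [0,0,0,0,0,0,0,0,0,0,0,0,0,0]

```text
time_s: 3.92
eef_pos: [482.8, -361.6, 166.8]
ee_rot: [-0.564, 0.565, -0.422, 0.428]
force: [0.4, -0.8, 0.9]
grip_width: 0.004
```

Run:
```python
from h import *
s=st()
s,p,d=look("wrist","w2"); C=cloud("wrist",d,s)
hsv=cv2.cvtColor(p,cv2.COLOR_RGB2HSV).astype(int)
red=(d>0)&((hsv[...,0]<8)|(hsv[...,0]>172))&(hsv[...,1]>140)&(hsv[...,2]>60)
q=C[red]; print(red.sum(),np.median(q,0),q.min(0),q.max(0))
```

```text
t 3.92 tcp [ 482.7505 -361.5896  166.7888] F [ 0.3736 -0.7529  0.9257] T [-0.0399 -0.0008  0.0241] grip 0.004
x [ 0.276 -0.961  0.008] y [ 0.006 -0.007 -1.   ] z [0.961 0.276 0.004] J [-0.84  0.53  1.35  0.    1.25  0.45]
3161 [ 485.8931 -357.5462  111.8356] [ 458.3325 -383.404   102.6603] [ 505.9448 -334.7434  114.4373]
```

drive_tool:
  gripper: [1,1,1,0.6,0.6,0.6]
  offset:
    - [0,-0.035,0]
    - [0,-0.035,0]
    - [0,-0.025,0]
    - [0,0,0]
    - [0,0,0]
    - [0,0,0]
  turn: [6.7,6.7,0,0,0,0]

```text
time_s: 4.47
eef_pos: [480.9, -359.8, 254.7]
ee_rot: [0.512, -0.511, 0.489, -0.487]
force: [-0.2, 0.1, -0.3]
grip_width: 0.398
```

Run:
```python
from h import *
s=st(); plan([552,-42,260])
```

```text
t 4.47 tcp [ 480.8777 -359.8147  254.7095] F [-0.1616  0.0572 -0.3105] T [0.0101 0.0295 0.021 ] grip 0.398
x [ 0.046 -0.999 -0.002] y [-0.002  0.002 -1.   ] z [ 0.999  0.046 -0.001] J [-0.84  0.47  1.21  0.    1.46  0.69]
target [552 -42 260] yaw -87.35 off [-0.3142 -0.0048  0.0857] rows 8 each [-0.0393 -0.0006  0.0107]
```

drive_tool:
  gripper: [0.6,0.6,0.6,0.6,0.6,0.6,0.6,0.6,0.6,0.6]
  offset:
    - [-0.0393,-0.0006,0.0107]
    - [-0.0393,-0.0006,0.0107]
    - [-0.0393,-0.0006,0.0107]
    - [-0.0393,-0.0006,0.0107]
    - [-0.0393,-0.0006,0.0107]
    - [-0.0393,-0.0006,0.0107]
    - [-0.0393,-0.0006,0.0107]
    - [-0.0393,-0.0006,0.0107]
    - [0,0,0]
    - [0,0,0]
  turn: [0,0,0,0,0,0,0,0,0,0]

```text
time_s: 5.3
eef_pos: [552.0, -40.3, 259.5]
ee_rot: [-0.512, 0.513, -0.488, 0.487]
force: [-0.2, -0.1, -0.2]
grip_width: 0.399
```

Run:
```python
from h import *
s=st()
s,p,d=look("wrist","w3"); C=cloud("wrist",d,s); Z=C[...,2]
pin("wrist","guard_handle",s,1)
m=(d>0)&(abs(Z-183)<7)&(abs(C[...,0]-552)<40)&(abs(C[...,1]+42)<25)
q=C[m]; f=np.polyfit(q[:,0],q[:,1],1); print(len(q),np.degrees(np.arctan(f[0])),np.polyval(f,552),np.median(q[:,2]))
m=(d>0)&(abs(Z-183)<9)&(abs(C[...,0]-552)<80)&(abs(C[...,1]+42)<12)
print(C[m].min(0),C[m].max(0))
```

```text
t 5.3 tcp [551.9716 -40.306  259.5193] F [-0.2136 -0.1288 -0.2223] T [ 0.0027  0.0246 -0.0028] grip 0.399
x [ 0.049 -0.999 -0.001] y [-0.003  0.001 -1.   ] z [ 0.999  0.049 -0.003] J [-0.28  0.36  1.36 -0.    1.43  1.24]
wrist guard_handle 0.69 [551.0005 -42.5981 178.5988]
1583 2.74254868222238 -40.37509192690656 184.36002877936951
[496.3883 -53.9036 174.3369] [607.3855 -32.6313 186.9435]
```

View pics/w3.png

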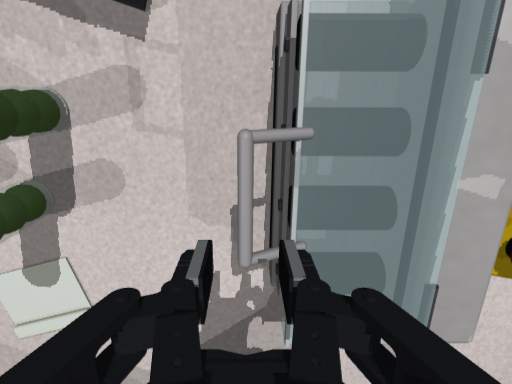

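drive_tool:
  gripper: [0.6,0.6,0.6,0.6,1,1,1,1,1]
  offset:
    - [0,0.03,0]
    - [0,0.03,0]
    - [0,0.03,0]
    - [0,0.005,0]
    - [0,0,0]
    - [0,0,0]
    - [0,0,0]
    - [0,0,0]
    - [0,0,0]
  turn: [0,0,0,0,0,0,0,0,0]
  force: 30

```text
time_s: 6.15
eef_pos: [551.8, -39.9, 167.4]
ee_rot: [0.512, -0.51, 0.49, -0.487]
force: [-3.9, 14.4, -2.1]
grip_width: 0.125
```

Run:
```python
from h import *
s=st(); 
a=np.radians(9.46+np.linspace(0,91.5,21)); x=-182.5*np.cos(a)/1000; y=-182.5*np.sin(a)/1000
print([[round(i,4),round(j,4),0] for i,j in zip(np.diff(x),np.diff(y))])
```

```text
t 6.15 tcp [551.7926 -39.9078 167.3916] F [-3.8813 14.4082 -2.0558] T [2.2514 0.5369 0.0053] grip 0.125
x [ 0.046 -0.999 -0.005] y [-0.001  0.005 -1.   ] z [ 0.999  0.046 -0.001] J [-0.29  0.43  1.5   0.    1.21  1.24]
[[np.float64(0.003), np.float64(-0.0143), 0], [np.float64(0.0041), np.float64(-0.014), 0], [np.float64(0.0052), np.float64(-0.0136), 0], [np.float64(0.0063), np.float64(-0.0132), 0], [np.float64(0.0073), np.float64(-0.0126), 0], [np.float64(0.0083), np.float64(-0.012), 0], [np.float64(0.0092), np.float64(-0.0113), 0], [np.float64(0.0101), np.float64(-0.0105), 0], [np.float64(0.0109), np.float64(-0.0097), 0], [np.float64(0.0116), np.float64(-0.0088), 0], [np.float64(0.0123), np.float64(-0.0078), 0], [np.float64(0.0129), np.float64(-0.0068), 0], [np.float64(0.0134), np.float64(-0.0058), 0], [np.float64(0.0138), np.float64(-0.0047), 0], [np.float64(0.0141), np.float64(-0.0036), 0], [np.float64(0.0144), np.float64(-0.0024), 0], [np.float64(0.0145), np.float64(-0.0013), 0], [np.float64(0.0146), np.float64(-0.0001), 0], [np.float64(0.0145), np.float64(0.001), 0], [np.float64(0.0144), np.float64(0.0022), 0]]
```

drive_tool:
  gripper: [1,1,1,1,1,1,1,1]
  offset:
    - [-0.0015,0,0]
    - [0.003,-0.0143,0]
    - [0.0041,-0.014,0]
    - [0.0052,-0.0136,0]
    - [0.0063,-0.0132,0]
    - [0.0073,-0.0126,0]
    - [0.0083,-0.012,0]
    - [0,0,0]
  turn: [0,0,0,0,0,0,0,0]

```text
time_s: 6.82
eef_pos: [553.5, -75.1, 250.1]
ee_rot: [0.512, -0.51, 0.488, -0.489]
force: [-7.6, 6.6, 5.8]
grip_width: 0.122
```

Run:
```python
from h import *
s=st(); look("scene","s1")
```

```text
t 6.82 tcp [553.5206 -75.0897 250.0671] F [-7.6464  6.5747  5.7871] T [1.3839 1.2535 0.0527] grip 0.122
x [ 0.045 -0.999 -0.001] y [ 0.002  0.001 -1.   ] z [0.999 0.045 0.002] J [-0.35  0.37  1.36  0.    1.4   1.18]
```

View pics/s1.png

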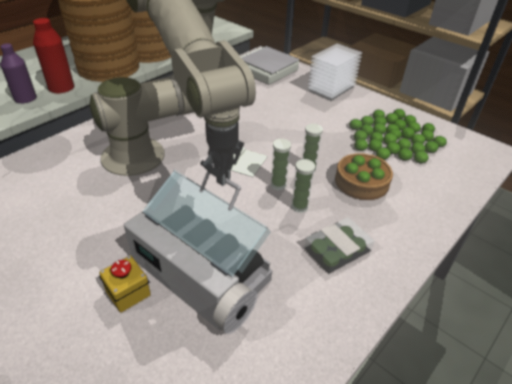

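drive_tool:
  gripper: [1,1,1,1,1,1,1,1,1,1,1,1,1,1,1]
  offset:
    - [0.0092,-0.0113,0]
    - [0.0101,-0.0105,0]
    - [0.0109,-0.0097,0]
    - [0.0116,-0.0088,0]
    - [0.0123,-0.0078,0]
    - [0.0129,-0.0068,0]
    - [0.0134,-0.0058,0]
    - [0.0138,-0.0047,0]
    - [0.0141,-0.0036,0]
    - [0.0144,-0.0024,0]
    - [0.0145,-0.0013,0]
    - [0.0146,0,0]
    - [0.0145,0.001,0]
    - [0.0144,0.0022,0]
    - [0,0,0]
  turn: [0,0,0,0,0,0,0,0,0,0,0,0,0,0,0]

```text
time_s: 8.12
eef_pos: [562.2, -258.0, 317.3]
ee_rot: [0.511, -0.511, 0.487, -0.49]
force: [0.9, -3.5, 5.5]
grip_width: 0.128
```

Run:
```python
from h import *
s=st(); look("scene","s2")
```

```text
t 8.12 tcp [ 562.1833 -257.9614  317.2739] F [ 0.9091 -3.5439  5.5127] T [-0.5201 -0.1651  0.1386] grip 0.128
x [ 0.044 -0.999  0.003] y [ 0.004 -0.002 -1.   ] z [0.999 0.044 0.004] J [-0.62  0.49  1.02  0.    1.63  0.91]
```

View pics/s2.png

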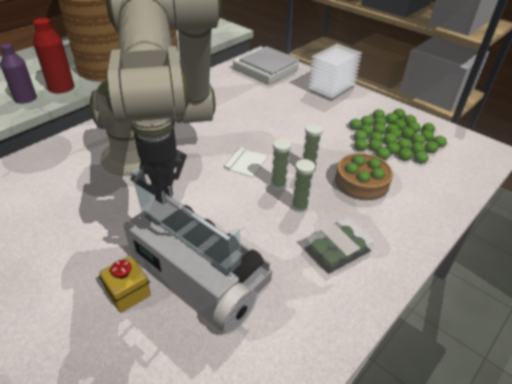

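drive_tool:
  gripper: [0.6,0.6,0.6,0.6,0.6,0.6,0.6,0.4,0.2,0.2,0.2,0.2,0.2,0.2,0.2,0.2,0.2,0.2,0.2,0.2]
  offset:
    - [0,0,0]
    - [0,0,0]
    - [0,0,0]
    - [0,-0.03,0]
    - [0,-0.03,0]
    - [0,0,0]
    - [0,0,0]
    - [0,0,0]
    - [0,0,0]
    - [0,0,0]
    - [0,0,0]
    - [0,0,0]
    - [0,0,0]
    - [0,0,0]
    - [0,0,0]
    - [0,0,0]
    - [0,0,0]
    - [0,0,0]
    - [0,0,0]
    - [0,0,0]
  turn: [0,0,0,0,0,0,-6.92,-6.92,-6.92,-6.92,-6.92,-6.92,-6.92,-6.92,-6.92,-6.92,-6.92,-6.92,-6.92,0]

```text
time_s: 9.83
eef_pos: [562.0, -255.4, 375.2]
ee_rot: [-0.707, 0.707, 0.017, -0.018]
force: [0.2, 1.2, -0.0]
grip_width: 0.802
```

```bash
cat >> h.py <<'E'
def lids(n,s,d,zr=(158,182)):
    C=cloud(n,d,s); X,Y,Z=C[...,0],C[...,1],C[...,2]
    lid=(d>0)&(Z>zr[0])&(Z<zr[1])&(Y>60)&(Y<500)&(X>350)&(X<850)
    k,l,stt,cen=cv2.connectedComponentsWithStats(lid.astype(np.uint8))
    for i in range(1,k):
        m=l==i
        if m.sum()>40:
            q=C[m]; (c,r)=cv2.minEnclosingCircle(q[:,:2].astype(np.float32)); print(n,'lid',m.sum(),np.round(np.median(q,0),1),'circ',np.round(c,1),round(r,1))
E
python3 - <<'E'
from h import *
s=st(); s,p,d=look("top","t2"); lids("top",s,d); _,p,d=look("scene","s3"); lids("scene",s,d)
plan([598,206,290])
E
```

```text
t 9.83 tcp [ 562.0259 -255.3531  375.1606] F [ 0.2397  1.1867 -0.0113] T [ 0.0211  0.0394 -0.0119] grip 0.802
x [ 0.999  0.05  -0.   ] y [-0. -0. -1.] z [-0.05   0.999 -0.   ] J [-0.62  0.5   0.87 -0.    1.78 -0.67]
top lid 279 [596.8 209.8 170.2] circ [597.3 210. ] 28.8
top lid 280 [496.5 385.  170.9] circ [498.  385.6] 28.6
top lid 279 [480.1 244.  170.8] circ [479.7 244.1] 28.3
scene lid 174 [503.5 381.3 166.9] circ [498.9 382.8] 33.2
scene lid 192 [485.2 240.3 166.7] circ [483.2 244.6] 30.3
scene lid 228 [603.3 207.2 166.8] circ [601.3 211. ] 30.0
target [598 206 290] yaw 2.38 off [0.0551 0.0852 0.4594] rows 12 each [0.0046 0.0071 0.0383]
```

View pics/s3.png

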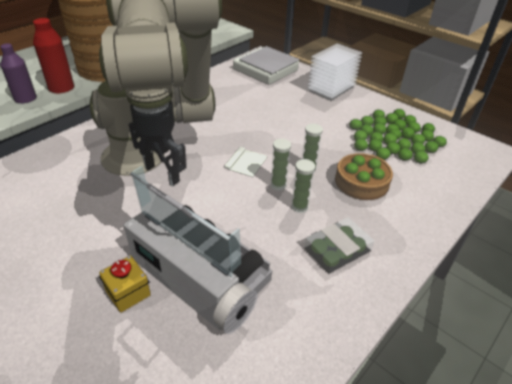

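drive_tool:
  gripper: [0.2,0.2,0.2,0.2,0.2,0.2,0.2]
  offset:
    - [0.001,0,0.0383]
    - [0.001,0,0.0383]
    - [0,0,0.0383]
    - [0,0,0.0383]
    - [0,0,0.0383]
    - [0,0,0.0383]
    - [0,0,0]
  turn: [0,0,0,0,0,0,0]

```text
time_s: 10.52
eef_pos: [553.0, -20.0, 376.3]
ee_rot: [0.707, -0.706, -0.017, 0.016]
force: [0.6, -0.1, 0.3]
grip_width: 0.797
```

Run:
```python
from h import *
s=st(); s,p,d=look("wrist","w4"); C=cloud("wrist",d,s); np.save("C4.npy",C)
for q in ["slot1","slot0","guard_hinge","guard_handle","labeller"]: pin("wrist",q,s)
```

```text
t 10.52 tcp [553.0431 -19.9534 376.2524] F [ 0.5749 -0.0837  0.2603] T [ 0.0282  0.0315 -0.0154] grip 0.797
x [0.999 0.047 0.002] y [ 0.002  0.001 -1.   ] z [-0.047  0.999  0.001] J [-0.25  0.33  1.11  0.    1.7  -0.3 ]
wrist slot1 0.95 [ 471.241  -130.6326  109.5947]
wrist slot1 0.82 [ 552.6393 -119.9363  108.5239]
wrist slot1 0.56 [ 640.6636 -116.2979  109.4258]
wrist slot0 0.95 [ 471.2427 -130.6325  109.5944]
wrist slot0 0.82 [ 552.641  -119.9362  108.5236]
wrist slot0 0.56 [ 640.6653 -116.2978  109.4256]
wrist guard_hinge 0.87 [ 556.0396 -222.0755  151.305 ]
wrist labeller 0.66 [ 553.8947 -121.2179   -7.1976]
wrist labeller 0.46 [ 642.9094 -117.2589  111.6657]
```

View pics/w4.png

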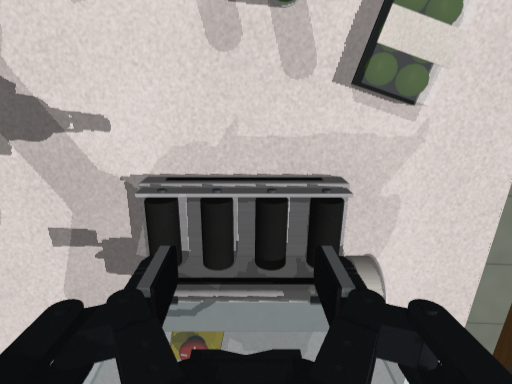

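Run:
```python
from h import *
C=np.load("C4.npy").reshape(-1,3); q=C-O; xl=q@XL; yl=q@YL; z=C[:,2]
for ya,yb in [(-60,-40),(-40,-20),(-20,0),(0,20)]:
  out=[]
  for c in [-126,-42,42,126]:
    m=(abs(xl-c)<35)&(yl>ya)&(yl<yb)&(z>90)&(z<110)
    if m.sum()>20:
        f=np.polyfit(xl[m],z[m],2); out.append((int(m.sum()),round(-f[1]/2/f[0],1),round(xl[m].min(),1),round(xl[m].max(),1),round(z[m].max(),1)))
  print(ya,out)
# rail face: z in 110..135
m=(z>108)&(z<140)&(abs(xl)<140)&(yl<-60)&(yl>-110); print(m.sum(),np.percentile(yl[m],[5,50,95]))
m=(z>75)&(z<112)&(abs(xl)<140)
print(np.histogram(yl[m&(z>95)],bins=range(-100,60,5)))
```

```text
-60 [(72, np.float64(-125.2), np.float64(-145.9), np.float64(-104.2), np.float64(101.3)), (311, np.float64(-41.2), np.float64(-61.4), np.float64(-20.6), np.float64(102.8)), (310, np.float64(42.7), np.float64(22.6), np.float64(63.5), np.float64(103.1)), (73, np.float64(126.8), np.float64(104.7), np.float64(147.0), np.float64(100.1))]
-40 [(306, np.float64(-125.1), np.float64(-146.0), np.float64(-103.3), np.float64(103.3)), (319, np.float64(-41.2), np.float64(-61.9), np.float64(-20.4), np.float64(102.7)), (323, np.float64(42.9), np.float64(22.4), np.float64(64.1), np.float64(103.3)), (295, np.float64(126.6), np.float64(105.4), np.float64(147.2), np.float64(103.7))]
-20 [(341, np.float64(-125.2), np.float64(-145.2), np.float64(-104.0), np.float64(103.0)), (335, np.float64(-41.2), np.float64(-62.2), np.float64(-20.2), np.float64(103.5)), (337, np.float64(42.7), np.float64(22.1), np.float64(63.5), np.float64(102.7)), (340, np.float64(126.7), np.float64(105.2), np.float64(147.3), np.float64(102.9))]
0 [(344, np.float64(-125.2), np.float64(-145.6), np.float64(-103.7), np.float64(103.7)), (350, np.float64(-41.1), np.float64(-61.7), np.float64(-19.9), np.float64(102.5)), (348, np.float64(42.7), np.float64(21.9), np.float64(63.6), np.float64(102.6)), (348, np.float64(126.9), np.float64(105.6), np.float64(147.6), np.float64(103.0))]
1758 [-87.8303 -86.3618 -82.5101]
(array([  0,   0, 720,   0,  93, 121, 121, 121, 120, 134, 145, 148, 215,
       242, 258, 246, 266, 261, 262, 269, 264, 270, 272, 276, 283, 311,
        33,   0,   0,   0,   0]), array([-100,  -95,  -90,  -85,  -80,  -75,  -70,  -65,  -60,  -55,  -50,
        -45,  -40,  -35,  -30,  -25,  -20,  -15,  -10,   -5,    0,    5,
         10,   15,   20,   25,   30,   35,   40,   45,   50,   55]))
```

```bash
sed -i 's/554.5,-121/555.3,-121/' h.py
python3 - <<'E'
from h import *
plan([598.5,209,280])
E
```

```text
target [598.5 209.  280. ] yaw 2.43 off [0.0548 0.095  0.2338] rows 6 each [0.0091 0.0158 0.039 ]
```

drive_tool:
  gripper: [0.2,0.2,0.2,0.2,0.2,0.2,0.2,0.2]
  offset:
    - [0.0091,0.0158,0.039]
    - [0.0091,0.0158,0.039]
    - [0.0091,0.0158,0.039]
    - [0.0091,0.0158,0.039]
    - [0.0091,0.0158,0.039]
    - [0.0091,0.0158,0.039]
    - [0,0,0]
    - [0,0,0]
  turn: [0,0,0,0,0,0,0,0]

```text
time_s: 11.48
eef_pos: [596.2, 203.5, 281.9]
ee_rot: [-0.707, 0.707, 0.015, -0.017]
force: [-0.3, -1.1, 0.3]
grip_width: 0.795
```

Run:
```python
from h import *
s=st(); s,p,d=look("wrist","w5"); lids("wrist",s,d); plan([598.5,209.5,120])
```

```text
t 11.48 tcp [596.2456 203.5137 281.9114] F [-0.3359 -1.1095  0.2955] T [-0.0124 -0.0262 -0.0281] grip 0.795
x [ 0.999  0.046 -0.003] y [-0.003 -0.001 -1.   ] z [-0.046  0.999 -0.   ] J [ 0.14  0.53  1.05 -0.    1.57  0.1 ]
wrist lid 3999 [482.7 248.2 169.2] circ [481. 247.] 28.7
wrist lid 3357 [598.7 213.7 169.3] circ [598.9 212. ] 28.6
target [598.5 209.5 120. ] yaw 2.54 off [0.0024 0.1631 0.0072] rows 5 each [0.0005 0.0326 0.0014]
```

View pics/w5.png

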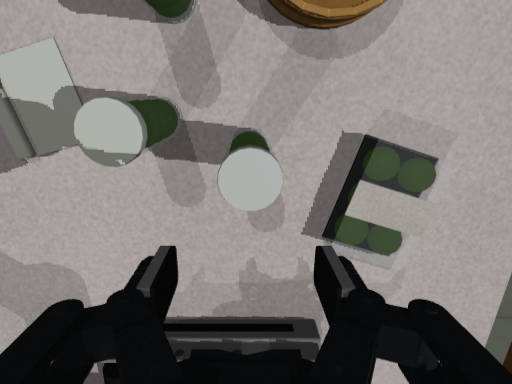

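drive_tool:
  gripper: [0.2,0.2,0.2,0.2,0.2,0.2,0.2,1,1,1,1,1,1]
  offset:
    - [0.0025,0,0.0075]
    - [0,0.035,0]
    - [0,0.035,0]
    - [0,0.035,0]
    - [0,0.035,0]
    - [0,0.022,0]
    - [0,0,0]
    - [0,0,0]
    - [0,0,0]
    - [0,0,0]
    - [0,0,0]
    - [0,0,0]
    - [0,0,0]
  turn: [0,0,0,0,0,0,0,0,0,0,0,0,0]
  force: 40

```text
time_s: 12.62
eef_pos: [598.9, 210.6, 123.0]
ee_rot: [0.707, -0.707, -0.017, 0.015]
force: [0.2, -0.3, 5.4]
grip_width: 0.647
```

Run:
```python
from h import *
s=st(); look("wrist","w6"); look("scene","s4")
```

```text
t 12.62 tcp [598.9164 210.6331 122.9533] F [ 0.1766 -0.2946  5.375 ] T [-0.1053  0.2083 -0.004 ] grip 0.647
x [0.999 0.045 0.002] y [ 0.002  0.    -1.   ] z [-0.045  0.999  0.   ] J [ 0.15  0.65  1.28 -0.    1.22  0.11]
```

View pics/w6.png

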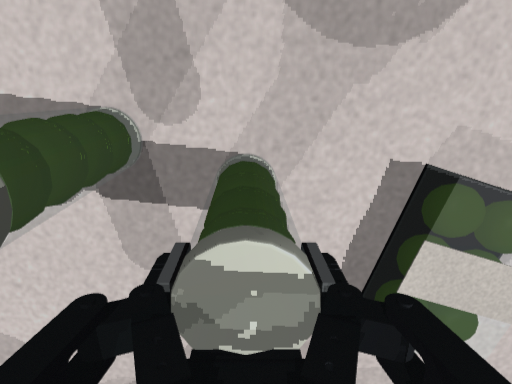

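View pics/s4.png

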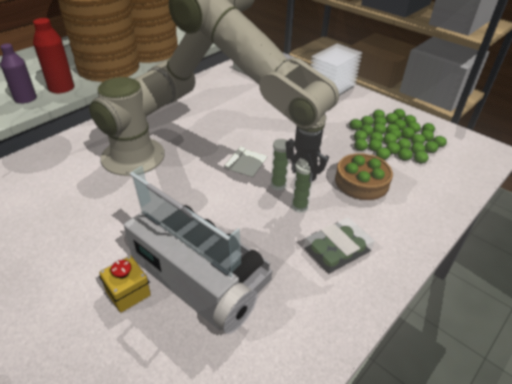

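drive_tool:
  gripper: [1,1,1,1,1,1]
  offset:
    - [0,-0.02,0]
    - [0,-0.035,0]
    - [0,-0.035,0]
    - [0,-0.035,0]
    - [0,-0.02,0]
    - [0,0,0]
  turn: [0,0,0,0,0,0]

```text
time_s: 13.22
eef_pos: [599.5, 210.9, 271.6]
ee_rot: [0.707, -0.707, -0.019, 0.013]
force: [0.4, -0.1, -2.7]
grip_width: 0.648
```

Run:
```python
from h import *
s=st(); print(ctrl.grip_depth); plan(L(84,-35,268)); look("scene","s5")
```

```text
t 13.22 tcp [599.4653 210.8928 271.6381] F [ 0.3674 -0.0623 -2.6508] T [-0.     -0.1047  0.0258] grip 0.648
x [0.999 0.045 0.008] y [ 0.008  0.001 -1.   ] z [-0.045  0.999  0.001] J [0.15 0.54 1.06 0.   1.53 0.11]
18.700000000000003
target [ 640.8012 -152.1535  268.    ] yaw 2.6 off [ 0.0248  0.0035 -0.3646] rows 10 each [ 0.0025  0.0003 -0.0365]
```

View pics/s5.png

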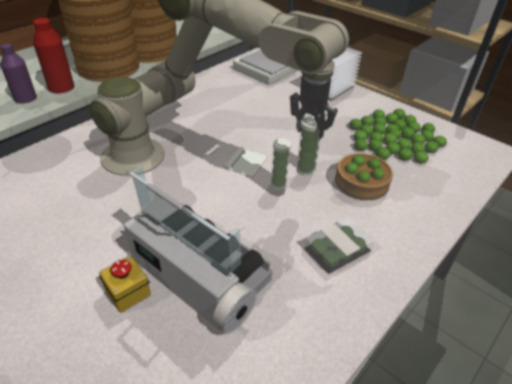

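drive_tool:
  gripper: [1,1,1,1,1,1,1,1,1,1,1,1,1]
  offset:
    - [0.0025,0,-0.02]
    - [0.0025,0,-0.0365]
    - [0.0025,0,-0.0365]
    - [0.0025,0,-0.0365]
    - [0.0025,0,-0.0365]
    - [0.0025,0,-0.0365]
    - [0.0025,0,-0.0365]
    - [0.0025,0,-0.0365]
    - [0.0025,0,-0.0365]
    - [0.0025,0,-0.0365]
    - [0,0,-0.0165]
    - [0,0,0]
    - [0,0,0]
  turn: [0,0,0,0,0,0,0,0,0,0,0,0,0]

```text
time_s: 14.35
eef_pos: [639.4, -153.0, 264.4]
ee_rot: [0.708, -0.706, -0.014, 0.017]
force: [0.7, 1.0, -1.7]
grip_width: 0.644
```

```bash
cat >> h.py <<'E'
def local(s=None):
    s=s or ctrl.sense(); q=s['eef_pos']-O; return np.array([q@XL,q@YL,q[2]])
def zP(th):
    a=np.linspace(0,np.pi/2,2000); x=28*np.sin(a); a=a[x>=17]; x=x[x>=17]
    return np.max(77+np.sqrt(np.maximum(0,625-(42-x)**2))-28*(1-np.cos(a))*np.sin(th))
def ladder(th,P,h,D):
    return P-28*np.cos(th)+h*np.sin(th), zP(th)+h*np.cos(th)+28*np.sin(th)-D
E
python3 - <<'E'
from h import *
s=st(); print(local(s)); look("wrist","w7"); look("scene","s6")
for t in range(0,91,10): print(t, zP(np.radians(t)), ladder(np.radians(t),-7,142,19))
E
```

```text
t 14.35 tcp [ 639.3708 -153.0422  264.3625] F [ 0.6681  0.9626 -1.6936] T [ 0.0317 -0.0225 -0.0134] grip 0.644
x [ 0.999  0.044 -0.003] y [-0.003  0.002 -1.   ] z [-0.044  0.999  0.002] J [-0.41  0.61  0.97  0.    1.57 -0.46]
[ 82.5307 -35.823  264.3625]
0 97.71231517720798 (np.float64(-35.0), np.float64(220.71231517720798))
10 93.44075507668576 (np.float64(-9.916575855637717), np.float64(219.14560497909335))
20 90.18798430281643 (np.float64(15.255466970239524), np.float64(214.20090046753415))
30 87.64205732536416 (np.float64(39.7512886940357), np.float64(205.61766466275446))
40 85.6235150781889 (np.float64(62.82659616815719), np.float64(193.39987907230687))
50 84.03899384758338 (np.float64(83.78025785167178), np.float64(177.76407883040335))
60 82.83844335984293 (np.float64(101.97560733739029), np.float64(159.08715466580722))
70 81.99461415737883 (np.float64(116.85978813848025), np.float64(137.87286789162923))
80 81.49297235098365 (np.float64(127.98055195305949), np.float64(114.72563066402961))
90 81.3264585163223 (np.float64(135.0), np.float64(90.32645851632232))
```

View pics/w7.png

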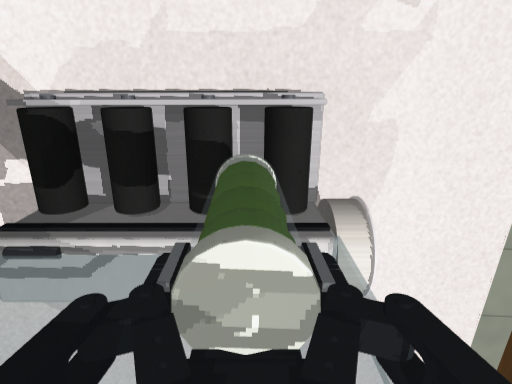

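View pics/s6.png

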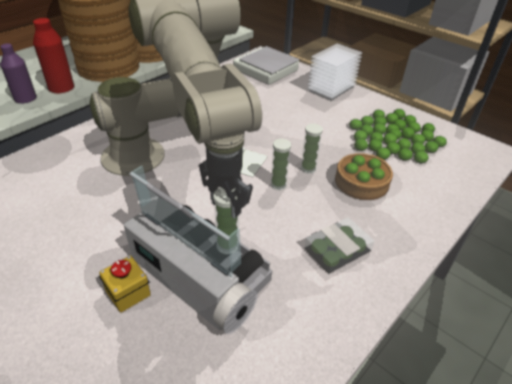

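drive_tool:
  gripper: [1,1,1,1,1,1,1]
  offset:
    - [0.0015,0.02,0]
    - [0,0.015,0]
    - [0,0.004,0]
    - [0,0.002,0]
    - [0,0.002,0]
    - [0,0.001,0]
    - [0,0,0]
  turn: [0,0,0,0,0,0,0]
  force: 30

```text
time_s: 15.03
eef_pos: [641.5, -152.7, 223.2]
ee_rot: [-0.707, 0.707, 0.016, -0.016]
force: [-0.9, -0.5, -2.9]
grip_width: 0.647
```

Run:
```python
from h import *
s=st(); print(local(s))
th=np.radians([0,2,5,9,14,19,24,29,34,39,44,49,54,59,63]); q=np.array([ladder(t,-7,142,19) for t in th])
print([[0,round(-float(b)/1000,4),round(float(a)/1000,4)] for a,b in np.diff(q,axis=0)])
```

```text
t 15.03 tcp [ 641.5139 -152.6803  223.2218] F [-0.9029 -0.5414 -2.9326] T [-0.0224 -0.042  -0.0321] grip 0.647
x [0.999 0.045 0.001] y [ 0.001 -0.    -1.   ] z [-0.045  0.999 -0.   ] J [-0.41  0.63  1.04  0.    1.47 -0.46]
[ 84.6881 -35.5586 223.2218]
[[0, 0.0001, 0.005], [0, 0.0003, 0.0075], [0, 0.0009, 0.0101], [0, 0.0019, 0.0126], [0, 0.0027, 0.0126], [0, 0.0036, 0.0124], [0, 0.0046, 0.0122], [0, 0.0055, 0.0118], [0, 0.0064, 0.0114], [0, 0.0072, 0.0109], [0, 0.0081, 0.0103], [0, 0.0088, 0.0096], [0, 0.0096, 0.0089], [0, 0.0081, 0.0065]]
```

drive_tool:
  gripper: [1,1,1,1,1,1,1,1,1]
  offset:
    - [0,0.002,0]
    - [0,0.002,0]
    - [0,0.0005,0.005]
    - [0,0.0005,0.0075]
    - [0,0.001,0.0101]
    - [0,0.0019,0.0126]
    - [0,0.0027,0.0126]
    - [0,0.0036,0.0124]
    - [0,0,0]
  turn: [0,0,0,0,0,0,0,0,0]
  force: 25

```text
time_s: 15.78
eef_pos: [638.8, -91.2, 209.8]
ee_rot: [-0.707, 0.707, 0.017, -0.016]
force: [-2.5, 1.6, 6.8]
grip_width: 0.643
```

Run:
```python
from h import *
s=st(); print(local(s)); look("scene","s7"); look("wrist","w8")
```

```text
t 15.78 tcp [638.8373 -91.2199 209.8058] F [-2.5197  1.5598  6.8043] T [-0.0879  0.5016 -0.1067] grip 0.643
x [0.999 0.047 0.002] y [ 0.002 -0.001 -1.   ] z [-0.047  0.999 -0.001] J [-0.32  0.6   1.12 -0.    1.42 -0.37]
[ 84.8022  25.96   209.8058]
```

View pics/s7.png

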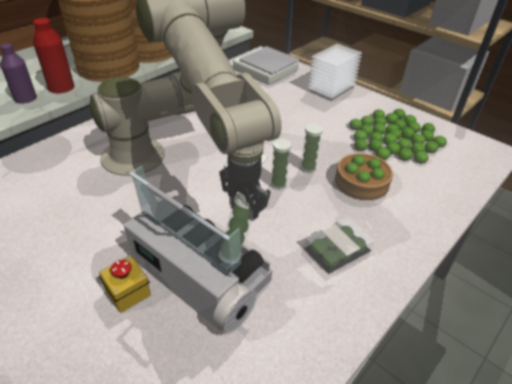

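View pics/w8.png

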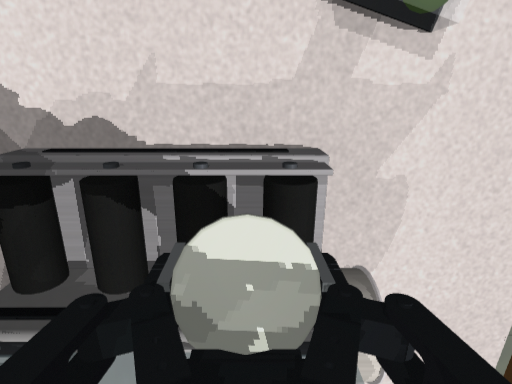

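drive_tool:
  gripper: [1,1,1,1,1,1,1,1,1]
  offset:
    - [0,0.0046,0.0122]
    - [0,0.0055,0.0118]
    - [0,0.0064,0.0114]
    - [0,0.0072,0.0109]
    - [0,0.0081,0.0103]
    - [0,0.0088,0.0096]
    - [0,0.0096,0.0089]
    - [0,0.0081,0.0065]
    - [0,0,0]
  turn: [0,0,0,0,0,0,0,0,0]

```text
time_s: 16.63
eef_pos: [634.4, -9.7, 147.8]
ee_rot: [0.707, -0.706, -0.016, 0.017]
force: [1.6, 0.7, 1.0]
grip_width: 0.648
```

Run:
```python
from h import *
s=st(); print(local(s)); look("scene","s8"); s,p,d=look("wrist","w9"); C=cloud("wrist",d,s)
th=np.radians([63,64,65,66,67,68,69,70,72,75,78,81,84,87,89]); P=[-7,-17,-28,-39,-50,-60,-68,-74,-79,-82,-84,-85,-86,-87,-87]
q=np.array([ladder(t,p,142,19) for t,p in zip(th,P)])
print(q[0],q[-1],[[0,round(-float(b)/1000,4),round(float(a)/1000,4)] for a,b in np.diff(q,axis=0)])
```

```text
t 16.63 tcp [634.3748  -9.6627 147.7817] F [1.6047 0.7325 1.0009] T [-0.1367 -0.1678  0.1813] grip 0.648
x [ 0.999  0.047 -0.002] y [-0.002  0.001 -1.   ] z [-0.047  0.999  0.001] J [-0.2   0.62  1.25  0.    1.27 -0.25]
[ 84.044  107.6356 147.7817]
[106.8112 152.9635] [54.4897 92.8021] [[0, 0.0021, -0.0085], [0, 0.0021, -0.0095], [0, 0.0021, -0.0095], [0, 0.0022, -0.0096], [0, 0.0022, -0.0086], [0, 0.0022, -0.0066], [0, 0.0022, -0.0047], [0, 0.0045, -0.0025], [0, 0.0069, 0.0005], [0, 0.007, 0.0012], [0, 0.0071, 0.0018], [0, 0.0073, 0.0014], [0, 0.0073, 0.001], [0, 0.0049, 0.0011]]
```

View pics/s8.png

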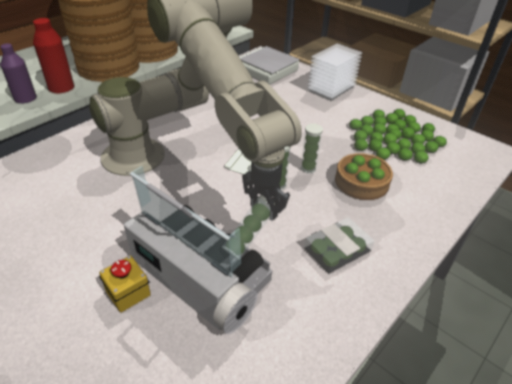

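View pics/w9.png

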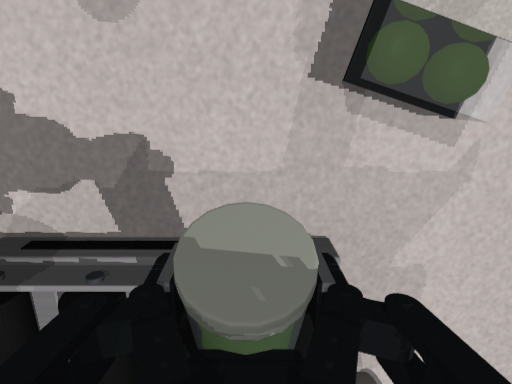

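drive_tool:
  gripper: [1,1,1,1,1,1,1,1,1]
  offset:
    - [0,0.0021,-0.0085]
    - [0,0.0021,-0.0095]
    - [0,0.0021,-0.0095]
    - [0,0.0022,-0.0096]
    - [0,0.0022,-0.0086]
    - [0,0.0022,-0.0066]
    - [0,0.0022,-0.0047]
    - [0,0.0045,-0.0025]
    - [0,0,0]
  turn: [0,0,0,0,0,0,0,0,0]

```text
time_s: 17.48
eef_pos: [637.7, -65.7, 131.2]
ee_rot: [0.71, -0.704, -0.017, 0.016]
force: [-1.2, 24.9, 7.0]
grip_width: 0.647
```

Run:
```python
from h import *
s=st(); print(local(s)); look("scene","s9"); s,p,d=look("wrist","w10"); C=cloud("wrist",d,s)
np.save("C10.npy",C)
q=(C-O); xl=q@XL; yl=q@YL
hsv=cv2.cvtColor(p,cv2.COLOR_RGB2HSV).astype(int)
m=(d>0)&(abs(xl-84)<25)&(C[...,2]>115)&(C[...,2]<220)&(hsv[...,1]<60)&(hsv[...,2]>70)&(yl<130)
A=C[m]; print(m.sum()); 
_,_,v=np.linalg.svd(A-A.mean(0)); print(v[2], 'tilt from vertical',np.degrees(np.arccos(abs(v[2][2]))))
```

```text
t 17.48 tcp [637.7181 -65.7113 131.2095] F [-1.1816 24.9495  6.9643] T [ 3.6416  0.0704 -0.0433] grip 0.647
x [0.999 0.046 0.001] y [ 0.     0.009 -1.   ] z [-0.046  0.999  0.009] J [-0.29  0.65  1.24  0.01  1.25 -0.34]
[ 84.8413  51.4931 131.2095]
14542
[-0.0355  0.9029  0.4283] tilt from vertical 64.63800009157328
```

View pics/s9.png

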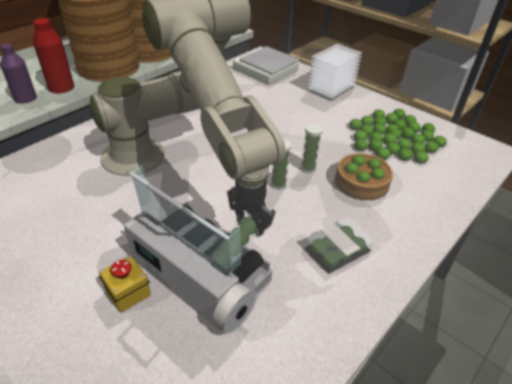

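View pics/w10.png

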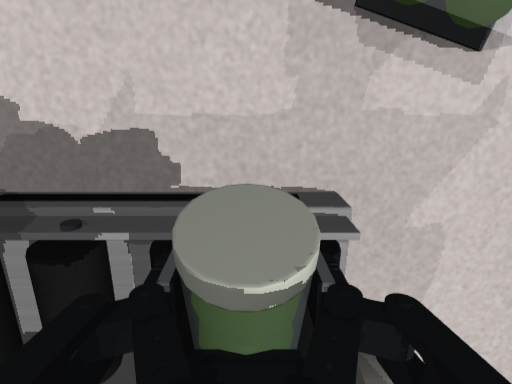

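Run:
```python
from h import *
th=np.radians([71,73,75,77,79,81,83,85,87,89]); 
q=np.array([ladder(t,-85+28*np.cos(t),146,23) for t in th])
print(q[0],q[-1],[[0,round(-float(b)/1000,4),round(float(a)/1000,4)] for a,b in np.diff(q,axis=0)])
```

```text
[ 53.0457 132.9367] [60.9778 88.8719] [[0, 0.0047, 0.0016], [0, 0.0047, 0.0014], [0, 0.0048, 0.0012], [0, 0.0049, 0.0011], [0, 0.0049, 0.0009], [0, 0.005, 0.0007], [0, 0.005, 0.0005], [0, 0.005, 0.0004], [0, 0.0051, 0.0002]]
```

drive_tool:
  gripper: [1,1,1,1,1,1,1,1,1]
  offset:
    - [0,0.002,0.003]
    - [0,0.0047,0.0016]
    - [0,0.0047,0.0014]
    - [0,0.0048,0.0012]
    - [0,0.0049,0.0011]
    - [0,0.0049,0.0009]
    - [0,0.005,0.0007]
    - [0,0.004,0.0005]
    - [0,0,0]
  turn: [0,0,0,0,0,0,0,0,0]

```text
time_s: 18.33
eef_pos: [637.1, -60.0, 95.1]
ee_rot: [0.707, -0.707, -0.016, 0.016]
force: [0.9, 4.4, 1.0]
grip_width: 0.646
```

Run:
```python
from h import *
s=st(); print(local(s)); look("scene","s10"); s,p,d=look("wrist","w11")
```

```text
t 18.33 tcp [637.1043 -59.9973  95.085 ] F [0.8685 4.4462 1.0011] T [ 0.4821 -0.1078  0.0595] grip 0.646
x [ 0.999  0.045 -0.   ] y [-0.     0.001 -1.   ] z [-0.045  0.999  0.001] J [-0.28  0.69  1.28  0.    1.17 -0.32]
[84.4874 57.2291 95.085 ]
```

View pics/w11.png

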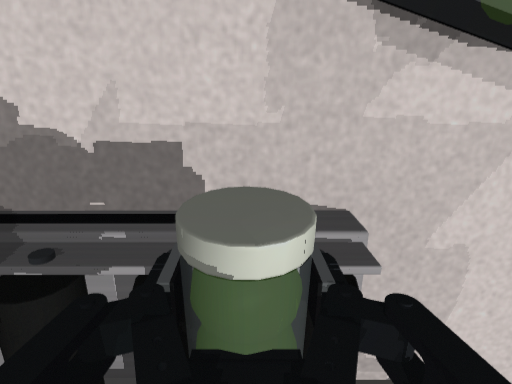

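View pics/s10.png

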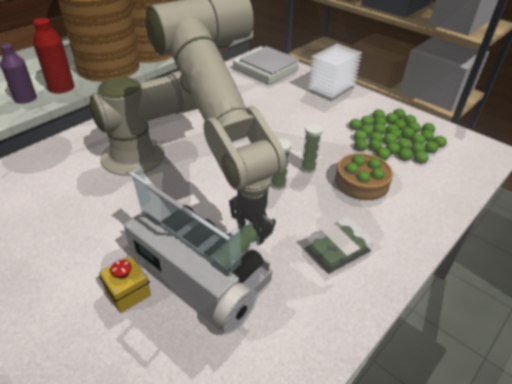

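drive_tool:
  gripper: [1,1,1,1]
  offset:
    - [0,0.0025,0]
    - [0,0.0025,0]
    - [0,0.002,0]
    - [0,0,0]
  turn: [0,0,0,0]

```text
time_s: 18.77
eef_pos: [637.1, -60.2, 88.0]
ee_rot: [0.707, -0.707, -0.016, 0.016]
force: [-0.2, 3.7, 1.4]
grip_width: 0.649
```

Run:
```python
from h import *
s=st(); print(local(s)); s,p,d=look("wrist","w12")
```

```text
t 18.77 tcp [637.0634 -60.2042  87.995 ] F [-0.2435  3.7043  1.3929] T [ 0.37   -0.1118  0.0482] grip 0.649
x [ 0.999  0.045 -0.   ] y [-0.  0. -1.] z [-0.045  0.999  0.   ] J [-0.28  0.69  1.29  0.    1.16 -0.32]
[84.4371 57.0242 87.995 ]
```

View pics/w12.png

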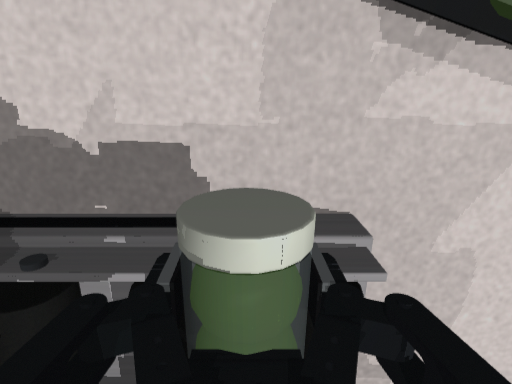

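drive_tool:
  gripper: [1,1,0.2,0.2,0.2,0.2,0.2,0.2,0.2,0.2,0.2]
  offset:
    - [0,0.0025,0]
    - [0,0,0]
    - [0,0,0]
    - [0,0,0]
    - [0,0,0]
    - [0,-0.02,0]
    - [0,-0.03,0]
    - [0,-0.04,0]
    - [0,-0.04,0]
    - [0,-0.03,0]
    - [0,0,0]
  turn: [0,0,0,0,0,0,0,0,0,0,0]

```text
time_s: 19.73
eef_pos: [638.9, -61.0, 253.2]
ee_rot: [-0.706, 0.708, 0.02, -0.012]
force: [-0.3, -0.2, 1.3]
grip_width: 0.803
```

```bash
cat >> h.py <<'E'
def lying(slotx,s,p,d,n="wrist"):
    C=cloud(n,d,s); q=C-O; xl=q@XL; yl=q@YL; z=C[...,2]
    m=(d>0)&(abs(xl-slotx)<32)&(z>112)&(z<145)&(yl>-80)&(yl<110)
    print('slot',slotx,'n',m.sum())
    for a,b in [(-60,-30),(-30,0),(0,30),(30,60),(60,90)]:
        k=m&(yl>a)&(yl<b)
        if k.sum()>20: print('  y',a,b,'n',k.sum(),'ztop',np.percentile(z[k],97).round(1),'x range',np.percentile(xl[k],[2,98]).round(1))
    print('  y max',np.percentile(yl[m],99.5).round(1))
E
python3 - <<'E'
from h import *
s=st(); s,p,d=look("wrist","w13"); lying(84,s,p,d); _,p,d=look("top","t3"); lying(84,None,p,d,"top"); lids("top",None,d);look("scene","s11")
E
```

```text
t 19.73 tcp [638.8659 -61.0459 253.2394] F [-0.327 -0.227  1.287] T [ 0.006  -0.0061 -0.0362] grip 0.803
x [0.999 0.045 0.011] y [ 0.011 -0.004 -1.   ] z [-0.045  0.999 -0.004] J [-0.28  0.56  1.07 -0.    1.5  -0.32]
slot 84 n 9283
  y -60 -30 n 1354 ztop 137.3 x range [ 58.4 109.6]
  y -30 0 n 1468 ztop 137.3 x range [ 58.2 110. ]
  y 0 30 n 1619 ztop 137.3 x range [ 58.2 110.1]
  y 30 60 n 1784 ztop 137.2 x range [ 58.2 109.9]
  y 60 90 n 1996 ztop 137.3 x range [ 58.2 110.3]
  y max 90.9
slot 84 n 359
  y -60 -30 n 45 ztop 140.5 x range [55.6 94.9]
  y -30 0 n 70 ztop 142.2 x range [ 61.4 103.5]
  y 0 30 n 57 ztop 143.0 x range [63.6 95.3]
  y 60 90 n 65 ztop 142.3 x range [ 81.9 107.3]
  y max 88.2
top lid 280 [496.5 384.6 170.7] circ [498.6 385.4] 29.0
top lid 279 [480.1 244.4 170.6] circ [479.7 244.4] 28.7
```

View pics/w13.png

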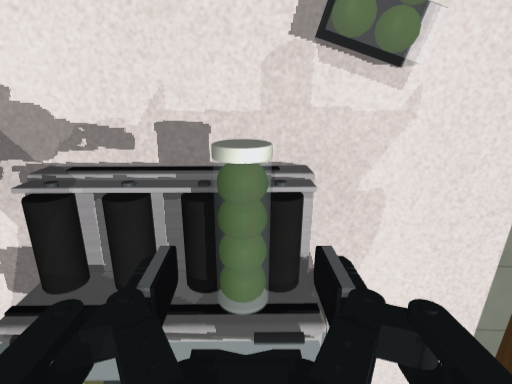

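View pics/s11.png

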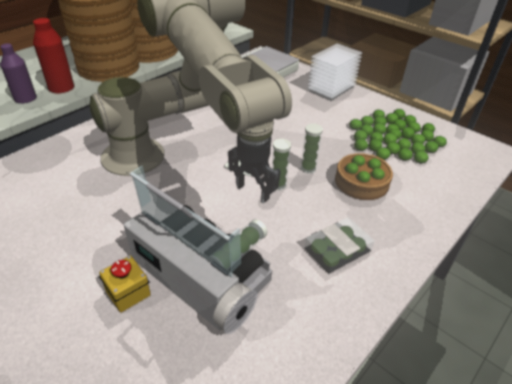

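Run:
```python
from h import *
plan([481.5,240,275])
```

```text
target [481.5 240.  275. ] yaw 2.57 off [-0.1418 -0.0297  0.3071] rows 8 each [-0.0177 -0.0037  0.0384]
```

drive_tool:
  gripper: [0.2,0.2,0.2,0.2,0.2,0.2,0.2,0.2,0.2,0.2,0.2]
  offset:
    - [-0.0158,-0.0033,0.0341]
    - [-0.0158,-0.0033,0.0341]
    - [-0.0158,-0.0033,0.0341]
    - [-0.0158,-0.0033,0.0341]
    - [-0.0158,-0.0033,0.0341]
    - [-0.0158,-0.0033,0.0341]
    - [-0.0158,-0.0033,0.0341]
    - [-0.0158,-0.0033,0.0341]
    - [-0.0158,-0.0033,0.0341]
    - [0,0,0]
    - [0,0,0]
  turn: [0,0,0,0,0,0,0,0,0,0,0]

```text
time_s: 20.8
eef_pos: [480.2, 241.0, 274.4]
ee_rot: [-0.707, 0.707, 0.016, -0.018]
force: [-1.0, -0.7, -0.1]
grip_width: 0.802
```

Run:
```python
from h import *
s=st(); s,p,d=look("wrist","w14"); lids("wrist",s,d); plan([481.5,246,120])
```

```text
t 20.8 tcp [480.1645 241.0234 274.4217] F [-0.9857 -0.7373 -0.0742] T [-0.0197  0.009  -0.0026] grip 0.802
x [ 0.999  0.048 -0.002] y [-0.002 -0.001 -1.   ] z [-0.048  0.999 -0.001] J [ 0.25  0.31  1.38 -0.    1.45  0.2 ]
wrist lid 2429 [499.5 373.4 169.2] circ [499.6 382.1] 27.6
wrist lid 3499 [480.6 248.5 169.3] circ [480.6 246.6] 28.5
target [481.5 246.  120. ] yaw 2.65 off [0.0013 0.1543 0.0062] rows 4 each [0.0003 0.0386 0.0015]
```

View pics/w14.png

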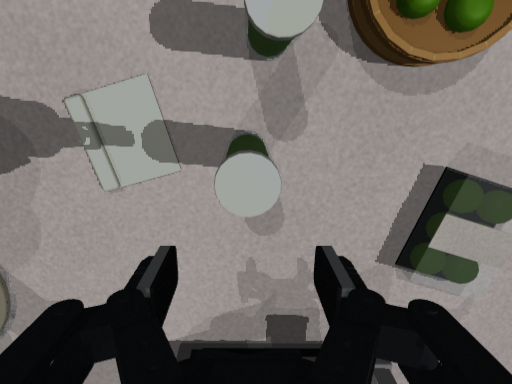

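Lid at (247,185), centred between the jaws. Grasp at (480.8, 246.3).

drive_tool:
  gripper: [0.2,0.2,0.2,0.2,0.2,0.2,0.2,1,1,1,1,1,1,1,1,1,1,1,1]
  offset:
    - [0.0008,0,0.006]
    - [0,0.035,0]
    - [0,0.035,0]
    - [0,0.035,0]
    - [0,0.03,0]
    - [0,0.018,0]
    - [0,0,0]
    - [0,0,0]
    - [0,0,0]
    - [0,0,0]
    - [0,0,0]
    - [0,0,0]
    - [0,-0.02,0]
    - [0,-0.035,0]
    - [0,-0.035,0]
    - [0,-0.035,0]
    - [0,-0.02,0]
    - [0,0,0]
    - [0,0,0]
  turn: [0,0,0,0,0,0,0,0,0,0,0,0,0,0,0,0,0,0,0]
  force: 40

```text
time_s: 22.43
eef_pos: [481.8, 246.0, 268.1]
ee_rot: [0.707, -0.707, -0.017, 0.015]
force: [-0.1, -0.4, -2.7]
grip_width: 0.648
```

Run:
```python
from h import *
s=st(); plan(L(0,-35,264)); look("scene","s12"); look("wrist","w15")
```

```text
t 22.43 tcp [481.7682 246.0296 268.131 ] F [-0.136  -0.4058 -2.7278] T [0.0222 0.0335 0.0249] grip 0.648
x [0.999 0.045 0.002] y [ 0.002  0.    -1.   ] z [-0.045  0.999  0.   ] J [ 0.26  0.32  1.39 -0.    1.43  0.21]
target [ 556.8877 -155.964   264.    ] yaw 2.6 off [ 0.0568  0.0041 -0.405 ] rows 11 each [ 0.0052  0.0004 -0.0368]
```

View pics/s12.png

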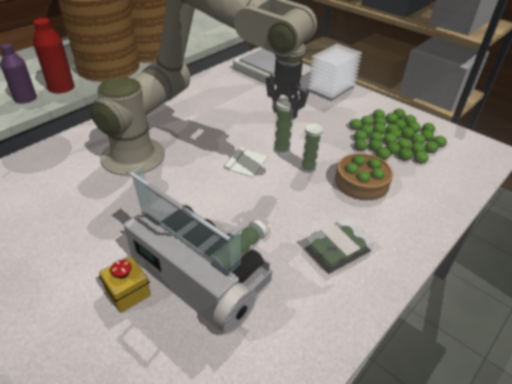

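View pics/w15.png

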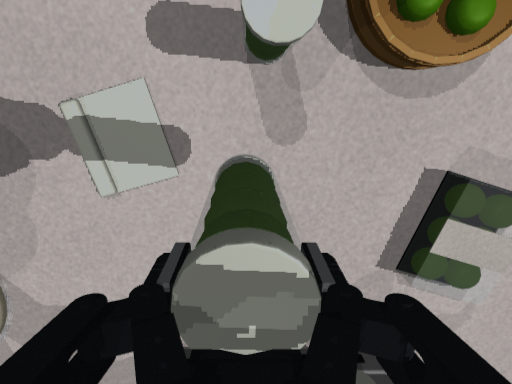

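drive_tool:
  gripper: [1,1,1,1,1,1,1,1,1,1,1,1,1,1]
  offset:
    - [0.0052,0,-0.02]
    - [0.0052,0,-0.0368]
    - [0.0052,0,-0.0368]
    - [0.0052,0,-0.0368]
    - [0.0052,0,-0.0368]
    - [0.0052,0,-0.0368]
    - [0.0052,0,-0.0368]
    - [0.0052,0,-0.0368]
    - [0.0052,0,-0.0368]
    - [0.0052,0,-0.0368]
    - [0.0052,0,-0.0368]
    - [0,0.004,-0.017]
    - [0,0,0]
    - [0,0,0]
  turn: [0,0,0,0,0,0,0,0,0,0,0,0,0,0]

```text
time_s: 23.7
eef_pos: [556.6, -156.4, 261.7]
ee_rot: [0.708, -0.706, -0.014, 0.017]
force: [-0.5, 0.1, -2.8]
grip_width: 0.643
```

Run:
```python
from h import *
s=st(); print(local(s)); look("wrist","w16")
```

```text
t 23.7 tcp [ 556.6475 -156.3728  261.7458] F [-0.5336  0.0906 -2.8349] T [ 0.0069 -0.0109  0.0062] grip 0.643
x [ 0.999  0.044 -0.003] y [-0.003  0.002 -1.   ] z [-0.044  0.999  0.002] J [-0.48  0.42  1.27  0.    1.46 -0.52]
[ -0.2585 -35.3975 261.7458]
```

View pics/w16.png

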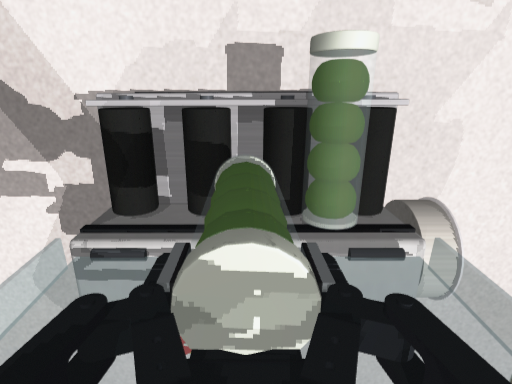

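drive_tool:
  gripper: [1,1,1,1,1,1,1,1,1,1,1,1,1,1]
  offset:
    - [0,0.02,0]
    - [0,0.015,0]
    - [0,0.004,0]
    - [0,0.002,0]
    - [0,0.002,0]
    - [0,0.001,0]
    - [0,0,0]
    - [0,0.0005,0.005]
    - [0,0.0005,0.0075]
    - [0,0.001,0.0101]
    - [0,0.0019,0.0126]
    - [0,0.0027,0.0126]
    - [0,0.0036,0.0124]
    - [0,0,0]
  turn: [0,0,0,0,0,0,0,0,0,0,0,0,0,0]
  force: 25

```text
time_s: 24.92
eef_pos: [554.7, -93.4, 211.1]
ee_rot: [-0.707, 0.707, 0.018, -0.016]
force: [-1.3, 2.1, 9.6]
grip_width: 0.647
```

Run:
```python
from h import *
s=st(); print(local(s)); look("scene","s13")
```

```text
t 24.92 tcp [554.7026 -93.3785 211.0766] F [-1.3381  2.0916  9.6047] T [ 0.0667  0.3008 -0.0744] grip 0.647
x [0.999 0.047 0.002] y [ 0.002 -0.    -1.   ] z [-0.047  0.999 -0.   ] J [-0.38  0.41  1.42  0.    1.31 -0.42]
[  0.6562  27.6201 211.0766]
```

View pics/s13.png

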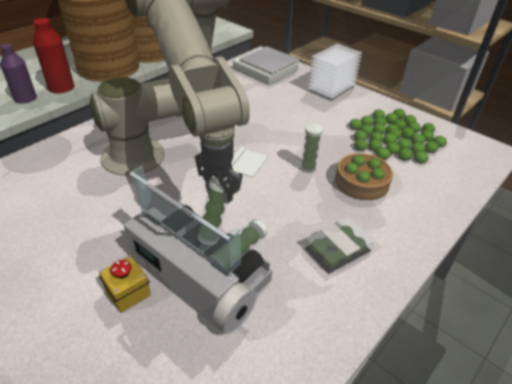

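drive_tool:
  gripper: [1,1,1,1,1,1,1,1,1,1,1,1,1,1,1,1,1,1]
  offset:
    - [0,0.0046,0.0122]
    - [0,0.0055,0.0118]
    - [0,0.0064,0.0114]
    - [0,0.0072,0.0109]
    - [0,0.0081,0.0103]
    - [0,0.0088,0.0096]
    - [0,0.0096,0.0089]
    - [0,0.0081,0.0065]
    - [0,0,0]
    - [0,0.0021,-0.0085]
    - [0,0.0021,-0.0095]
    - [0,0.0021,-0.0095]
    - [0,0.0022,-0.0096]
    - [0,0.0022,-0.0086]
    - [0,0.0022,-0.0066]
    - [0,0.0022,-0.0027]
    - [0,0.0045,0]
    - [0,0,0]
  turn: [0,0,0,0,0,0,0,0,0,0,0,0,0,0,0,0,0,0]

```text
time_s: 26.47
eef_pos: [553.0, -66.2, 131.2]
ee_rot: [0.709, -0.705, -0.016, 0.016]
force: [0.4, 13.4, 3.6]
grip_width: 0.644
```

Run:
```python
from h import *
s=st(); print(local(s)); look("scene","s14"); look("wrist","w17")
```

```text
t 26.47 tcp [552.9502 -66.2416 131.2473] F [ 0.415  13.3504  3.5589] T [ 1.8909 -0.1145 -0.0994] grip 0.644
x [ 0.999  0.046 -0.001] y [-0.001  0.005 -1.   ] z [-0.046  0.999  0.005] J [-0.33  0.48  1.53  0.01  1.13 -0.38]
[  0.1366  54.8086 131.2473]
```

View pics/s14.png

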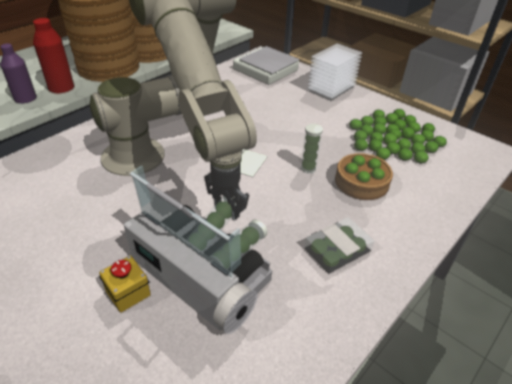

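View pics/w17.png

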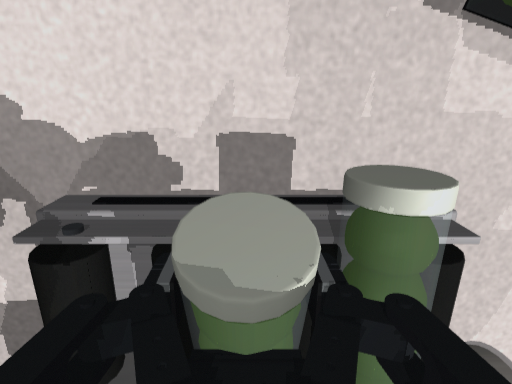

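drive_tool:
  gripper: [1,1,1,1,1,1,1,1,1,1,1,1]
  offset:
    - [0,0.002,0.0015]
    - [0,0.0047,0.0016]
    - [0,0.0047,0.0014]
    - [0,0.0048,0.0012]
    - [0,0.0049,0.0011]
    - [0,0.0049,0.0009]
    - [0,0.005,0.0003]
    - [0,0.004,0]
    - [0,0.004,0]
    - [0,0.003,0]
    - [0,0.002,0]
    - [0,0,0]
  turn: [0,0,0,0,0,0,0,0,0,0,0,0]

```text
time_s: 27.57
eef_pos: [552.8, -61.2, 87.2]
ee_rot: [0.707, -0.707, -0.016, 0.016]
force: [0.9, 4.8, 1.4]
grip_width: 0.643
```

Run:
```python
from h import *
s=st(); print(local(s)); look("wrist","w18")
```

```text
t 27.57 tcp [552.8236 -61.1561  87.1982] F [0.8883 4.8147 1.426 ] T [ 0.3862 -0.0537  0.0643] grip 0.643
x [ 0.999  0.045 -0.   ] y [-0.  0. -1.] z [-0.045  0.999  0.   ] J [-0.32  0.53  1.58  0.    1.03 -0.37]
[ 0.2409 59.8946 87.1982]
```

View pics/w18.png

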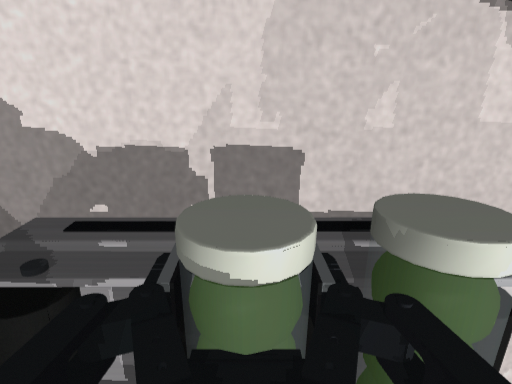

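drive_tool:
  gripper: [1,1,1,0.27,0.27,0.27,0.27,0.27,0.27,0.27,0.27,0.27]
  offset:
    - [0,0.002,0]
    - [0,0.001,0]
    - [0,0,0]
    - [0,0,0]
    - [0,0,0]
    - [0,0,0]
    - [0,-0.02,0]
    - [0,-0.03,0]
    - [0,-0.04,0]
    - [0,-0.04,0]
    - [0,-0.04,0]
    - [0,0,0]
  turn: [0,0,0,0,0,0,0,0,0,0,0,0]

```text
time_s: 28.62
eef_pos: [555.0, -62.2, 262.6]
ee_rot: [-0.705, 0.709, 0.02, -0.011]
force: [1.1, -0.6, 0.3]
grip_width: 0.73
```

Run:
```python
from h import *
s=st(); s,p,d=look("wrist","w19"); lying(84,s,p,d); lying(0,s,p,d); _,p,d=look("top","t4"); lids("top",None,d);look("scene","s15"); plan([500,379,275])
```

```text
t 28.62 tcp [555.0153 -62.232  262.6343] F [ 1.0682 -0.5684  0.292 ] T [ 0.0274 -0.0208 -0.0254] grip 0.73
x [0.999 0.045 0.012] y [ 0.013 -0.004 -1.   ] z [-0.045  0.999 -0.005] J [-0.32  0.36  1.35 -0.    1.42 -0.37]
slot 84 n 6753
  y -60 -30 n 358 ztop 132.0 x range [56.5 69.3]
  y -30 0 n 737 ztop 137.0 x range [ 56.7 107.5]
  y 0 30 n 1526 ztop 137.2 x range [ 56.9 106.8]
  y 30 60 n 1689 ztop 137.3 x range [ 56.9 106.6]
  y 60 90 n 1872 ztop 137.4 x range [ 56.8 106.8]
  y max 90.7
slot 0 n 8711
  y -60 -30 n 1257 ztop 137.4 x range [-25.9  25.7]
  y -30 0 n 1391 ztop 137.2 x range [-25.9  26. ]
  y 0 30 n 1513 ztop 137.1 x range [-25.8  25.5]
  y 30 60 n 1681 ztop 137.2 x range [-25.8  25.9]
  y 60 90 n 1860 ztop 137.4 x range [-25.8  26.4]
  y max 90.7
top lid 282 [496.5 384.6 170.7] circ [497.8 386.1] 28.9
target [500 379 275] yaw 2.57 off [-0.0328 -0.021   0.4424] rows 12 each [-0.0027 -0.0017  0.0369]
```

View pics/w19.png

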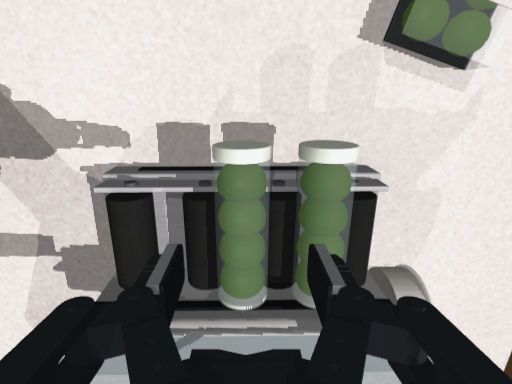

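drive_tool:
  gripper: [0.2,0.2,0.2,0.2,0.2,0.2,0.2,0.2,0.2,0.2,0.2,0.2,0.2,0.2]
  offset:
    - [-0.0027,-0.0017,0.0369]
    - [-0.0027,-0.0017,0.0369]
    - [-0.0027,-0.0017,0.0369]
    - [-0.0027,-0.0017,0.0369]
    - [-0.0027,-0.0017,0.0369]
    - [-0.0027,-0.0017,0.0369]
    - [-0.0027,-0.0017,0.0369]
    - [-0.0027,-0.0017,0.0369]
    - [-0.0027,-0.0017,0.0369]
    - [-0.0027,-0.0017,0.0369]
    - [-0.0027,-0.0017,0.0369]
    - [-0.0027,-0.0017,0.0369]
    - [0,0,0]
    - [0,0,0]
  turn: [0,0,0,0,0,0,0,0,0,0,0,0,0,0]

```text
time_s: 29.93
eef_pos: [499.6, 380.7, 272.6]
ee_rot: [-0.706, 0.708, 0.016, -0.018]
force: [-0.2, -1.1, -0.8]
grip_width: 0.804
```

Run:
```python
from h import *
s=st(); s,p,d=look("wrist","w20"); lids("wrist",s,d); plan([499.5,386,120])
```

```text
t 29.93 tcp [499.6457 380.6819 272.5733] F [-0.1721 -1.1082 -0.8495] T [ 0.0014  0.0578 -0.0286] grip 0.804
x [ 0.999  0.048 -0.003] y [-0.003 -0.002 -1.   ] z [-0.048  0.999 -0.002] J [ 0.46  0.53  1.07 -0.    1.54  0.42]
wrist lid 3576 [499.2 389.9 169.3] circ [499.3 388.1] 28.5
target [499.5 386.  120. ] yaw 2.63 off [0.0001 0.153  0.0069] rows 4 each [0.     0.0383 0.0017]
```

View pics/w20.png

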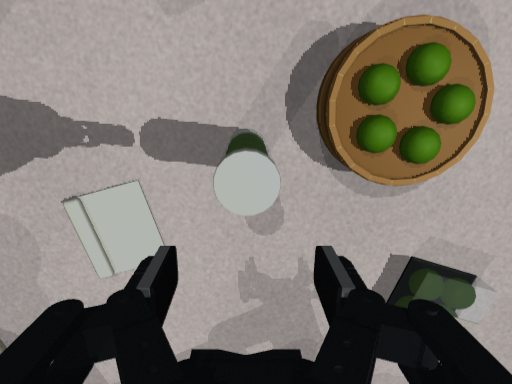

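drive_tool:
  gripper: [0.2,0.2,0.2,0.2,0.2,0.2,0.2,1,1,1,1,1,1,1,1,1,1,1,1]
  offset:
    - [0,0,0.007]
    - [0,0.035,0]
    - [0,0.035,0]
    - [0,0.035,0]
    - [0,0.03,0]
    - [0,0.016,0]
    - [0,0,0]
    - [0,0,0]
    - [0,0,0]
    - [0,0,0]
    - [0,0,0]
    - [0,0,0]
    - [0,-0.02,0]
    - [0,-0.035,0]
    - [0,-0.035,0]
    - [0,-0.035,0]
    - [0,-0.02,0]
    - [0,0,0]
    - [0,0,0]
  turn: [0,0,0,0,0,0,0,0,0,0,0,0,0,0,0,0,0,0,0]
  force: 40

```text
time_s: 31.57
eef_pos: [500.3, 386.6, 269.5]
ee_rot: [0.707, -0.707, -0.017, 0.015]
force: [0.2, -0.1, -3.2]
grip_width: 0.647
```

Run:
```python
from h import *
s=st(); plan(L(-84,-35,262)); look("scene","s16"); look("wrist","w21")
```

```text
t 31.57 tcp [500.2632 386.5892 269.5449] F [ 0.1749 -0.0862 -3.1768] T [-0.0181  0.0312  0.0045] grip 0.647
x [0.999 0.045 0.002] y [ 0.002  0.001 -1.   ] z [-0.045  0.999  0.001] J [ 0.47  0.54  1.07 -0.    1.53  0.43]
target [ 472.9742 -159.7745  262.    ] yaw 2.59 off [-0.052   0.0071 -0.5446] rows 14 each [-0.0037  0.0005 -0.0389]
```

View pics/s16.png

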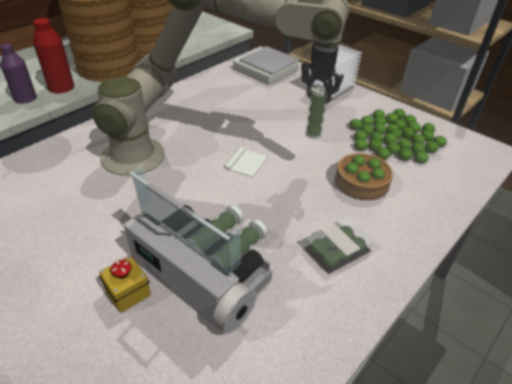

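drive_tool:
  gripper: [1,1,1,1,1,1,1,1,1,1,1,1,1,1,1,1,1]
  offset:
    - [-0.0037,0,-0.02]
    - [-0.0037,0,-0.0389]
    - [-0.0037,0,-0.0389]
    - [-0.0037,0,-0.0389]
    - [-0.0037,0,-0.0389]
    - [-0.0037,0,-0.0389]
    - [-0.0037,0,-0.0389]
    - [-0.0037,0,-0.0389]
    - [-0.0037,0,-0.0389]
    - [-0.0037,0,-0.0389]
    - [-0.0037,0,-0.0389]
    - [-0.0037,0,-0.0389]
    - [-0.0037,0.003,-0.0389]
    - [-0.0037,0.004,-0.0389]
    - [0,0,-0.0189]
    - [0,0,0]
    - [0,0,0]
  turn: [0,0,0,0,0,0,0,0,0,0,0,0,0,0,0,0,0]

```text
time_s: 33.08
eef_pos: [472.5, -160.3, 260.4]
ee_rot: [0.708, -0.706, -0.014, 0.016]
force: [0.3, -0.4, -1.1]
grip_width: 0.646
```

Run:
```python
from h import *
s=st(); print(local(s)); look("wrist","w22")
```

```text
t 33.08 tcp [ 472.4613 -160.3236  260.3842] F [ 0.2664 -0.3987 -1.1195] T [-0.0088 -0.0147 -0.025 ] grip 0.646
x [ 0.999  0.043 -0.002] y [-0.003  0.002 -1.   ] z [-0.043  0.999  0.002] J [-0.56  0.24  1.52  0.    1.39 -0.61]
[-84.5373 -35.5253 260.3842]
```

View pics/w22.png

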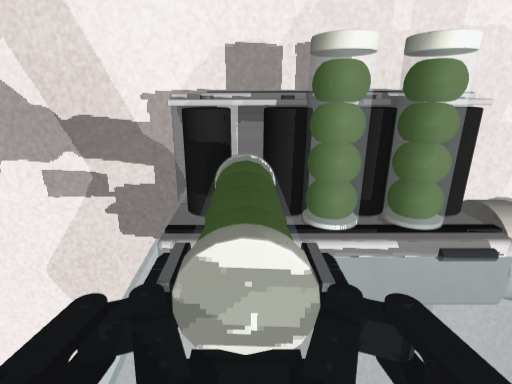

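drive_tool:
  gripper: [1,1,1,1,1,1,1,1,1,1,1,1,1,1]
  offset:
    - [0.0005,0.02,0]
    - [0,0.014,0]
    - [0,0.004,0]
    - [0,0.002,0]
    - [0,0.002,0]
    - [0,0.001,0]
    - [0,0,0]
    - [0,0.0005,0.005]
    - [0,0.0005,0.0075]
    - [0,0.001,0.0101]
    - [0,0.0019,0.0126]
    - [0,0.0027,0.0126]
    - [0,0.0036,0.0124]
    - [0,0,0]
  turn: [0,0,0,0,0,0,0,0,0,0,0,0,0,0]
  force: 25

```text
time_s: 34.3
eef_pos: [471.2, -98.2, 210.5]
ee_rot: [-0.706, 0.708, 0.018, -0.016]
force: [-2.8, 1.6, 9.4]
grip_width: 0.646
```

Run:
```python
from h import *
s=st(); print(local(s)); look("scene","s17"); look("wrist","w23")
```

```text
t 34.3 tcp [471.1864 -98.2073 210.4777] F [-2.7838  1.58    9.4436] T [ 0.055   0.7001 -0.1276] grip 0.646
x [0.999 0.047 0.002] y [ 0.002 -0.002 -1.   ] z [-0.047  0.999 -0.002] J [-0.45  0.23  1.66 -0.    1.25 -0.5 ]
[-82.9931  26.5849 210.4777]
```

View pics/w23.png

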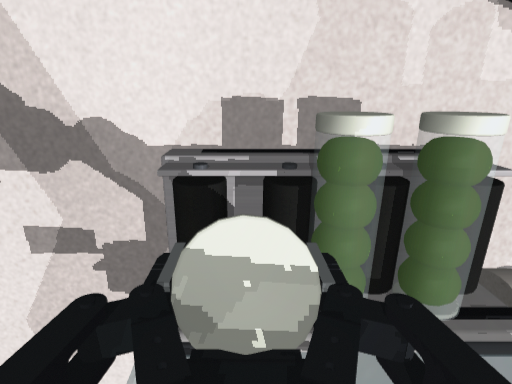

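View pics/s17.png

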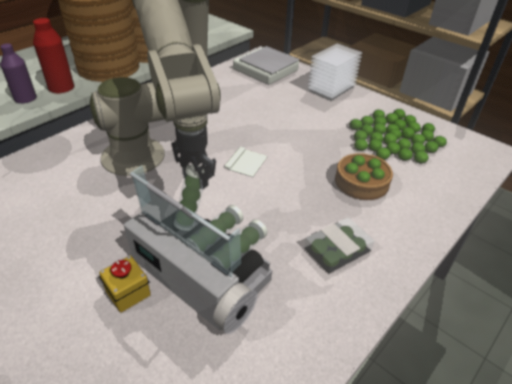

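drive_tool:
  gripper: [1,1,1,1,1,1,1,1,1,1,1,1,1,1,1,1,1,1]
  offset:
    - [-0.0005,0.0046,0.0122]
    - [0,0.0055,0.0118]
    - [0,0.0064,0.0114]
    - [0,0.0072,0.0109]
    - [0,0.0081,0.0103]
    - [0,0.0088,0.0096]
    - [0,0.0096,0.0089]
    - [0,0.0081,0.0065]
    - [0,0,0]
    - [0,0.0021,-0.0085]
    - [0,0.0021,-0.0095]
    - [0,0.0021,-0.0095]
    - [0,0.0022,-0.0096]
    - [0,0.0022,-0.0086]
    - [0,0.0022,-0.006]
    - [0,0.0022,-0.0015]
    - [0,0.0045,0]
    - [0,0,0]
  turn: [0,0,0,0,0,0,0,0,0,0,0,0,0,0,0,0,0,0]

```text
time_s: 35.9
eef_pos: [468.6, -68.4, 130.4]
ee_rot: [0.709, -0.704, -0.015, 0.016]
force: [0.5, 20.8, 4.9]
grip_width: 0.649
```

Run:
```python
from h import *
s=st(); print(local(s)); look("wrist","w24")
```

```text
t 35.9 tcp [468.5748 -68.3697 130.3689] F [ 0.5119 20.8236  4.87  ] T [ 2.8313 -0.2227  0.0841] grip 0.649
x [ 0.999  0.045 -0.001] y [-0.002  0.007 -1.   ] z [-0.045  0.999  0.007] J [-0.4   0.31  1.78  0.01  1.05 -0.44]
[-84.2484  56.5102 130.3689]
```

View pics/w24.png

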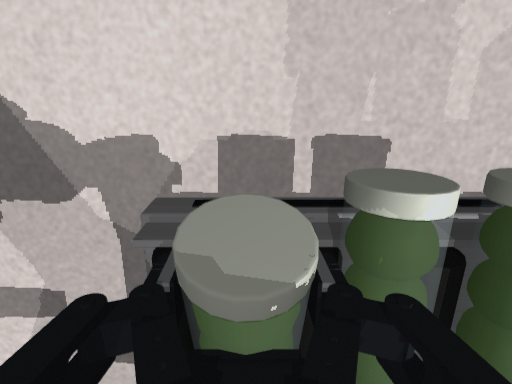

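drive_tool:
  gripper: [1,1,1,1,1,1,1,1,1,1,1,1]
  offset:
    - [0,0.002,0.003]
    - [0,0.0047,0.0016]
    - [0,0.0047,0.0014]
    - [0,0.0048,0.0012]
    - [0,0.0049,0.0011]
    - [0,0.0049,0.0009]
    - [0,0.005,0.0003]
    - [0,0.004,0]
    - [0,0.004,0]
    - [0,0.003,0]
    - [0,0.001,0]
    - [0,0,0]
  turn: [0,0,0,0,0,0,0,0,0,0,0,0]

```text
time_s: 36.95
eef_pos: [468.5, -61.9, 87.6]
ee_rot: [0.707, -0.707, -0.016, 0.016]
force: [-1.3, 3.7, 0.9]
grip_width: 0.645
```

Run:
```python
from h import *
s=st(); print(local(s)); look("wrist","w25")
```

```text
t 36.95 tcp [468.4676 -61.8679  87.5932] F [-1.3109  3.6565  0.9015] T [0.3109 0.0233 0.0074] grip 0.645
x [ 0.999  0.045 -0.001] y [-0.001  0.    -1.   ] z [-0.045  0.999  0.   ] J [-0.38  0.38  1.83  0.    0.94 -0.43]
[-84.0606  63.0102  87.5932]
```

View pics/w25.png

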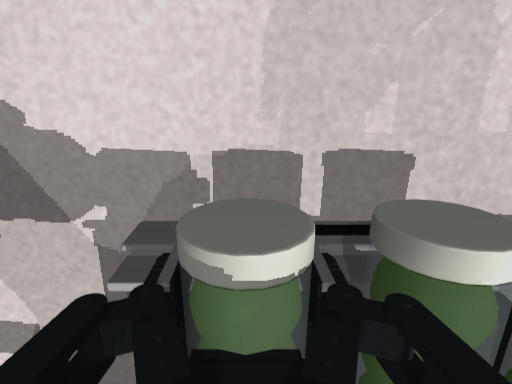

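drive_tool:
  gripper: [1,1,1,0.27,0.27,0.27,0.27,0.27,0.27,0.27,0.27,0.27]
  offset:
    - [0,0.002,0]
    - [0,0.001,0]
    - [0,0,0]
    - [0,0,0]
    - [0,0,0]
    - [0,0,0]
    - [0,-0.02,0]
    - [0,-0.03,0]
    - [0,-0.04,0]
    - [0,-0.04,0]
    - [0,-0.04,0]
    - [0,0,0]
  turn: [0,0,0,0,0,0,0,0,0,0,0,0]

```text
time_s: 38.0
eef_pos: [470.8, -62.8, 262.1]
ee_rot: [-0.705, 0.709, 0.02, -0.012]
force: [0.9, -0.8, 0.6]
grip_width: 0.729
```

Run:
```python
from h import *
s=st(); s,p,d=look("wrist","w26"); [lying(x,s,p,d) for x in (84,0,-84)]; 
for x in (-84,0,84):
    C=cloud("wrist",d,s); q=C-O; xl=q@XL; yl=q@YL; z=C[...,2]
    m=(d>0)&(abs(xl-x)<20)&(z>112)&(z<145)&(yl<100)&(yl>-95); print(x, np.percentile(yl[m],[0.5,1,99,99.9]))
look("scene","s18"); look("top","t5")
pin("wrist","tube_a_center",s); pin("wrist","tube_a_lid",s); print([local({'eef_pos':c2w("wrist",r['centre'],s)[0]}) for r in ctrl.pinpoint("wrist","tube_a_lid")])
```

```text
t 38.0 tcp [470.8167 -62.7948 262.0652] F [ 0.8986 -0.7979  0.5801] T [-0.0079  0.0151 -0.0049] grip 0.729
x [0.999 0.045 0.012] y [ 0.012 -0.005 -1.   ] z [-0.045  0.999 -0.005] J [-0.38  0.17  1.6  -0.    1.36 -0.43]
slot 84 n 8561
  y -60 -30 n 1303 ztop 137.3 x range [ 56.6 102.6]
  y -30 0 n 1450 ztop 137.3 x range [ 56.5 102.5]
  y 0 30 n 1581 ztop 137.2 x range [ 56.6 102.5]
  y 30 60 n 1749 ztop 137.2 x range [ 56.6 102.4]
  y 60 90 n 1938 ztop 137.3 x range [ 56.5 102.6]
  y max 90.6
slot 0 n 6599
  y -60 -30 n 363 ztop 132.7 x range [-27.5 -14.1]
  y -30 0 n 624 ztop 136.7 x range [-27.6  24.2]
  y 0 30 n 1502 ztop 137.1 x range [-27.1  22.5]
  y 30 60 n 1681 ztop 137.2 x range [-27.   22.4]
  y 60 90 n 1854 ztop 137.3 x range [-27.1  22.6]
  y max 90.6
slot -84 n 8643
  y -60 -30 n 1250 ztop 137.2 x range [-109.8  -58.5]
  y -30 0 n 1373 ztop 137.2 x range [-109.9  -58.1]
  y 0 30 n 1504 ztop 137.2 x range [-109.9  -58. ]
  y 30 60 n 1651 ztop 137.2 x range [-109.7  -58.4]
  y 60 90 n 1839 ztop 137.3 x range [-109.8  -57.6]
  y max 91.8
-84 [-93.2501 -92.0796  91.6996  91.8934]
0 [-92.725  -91.064   90.602   90.7515]
84 [-68.9369 -66.5367  90.5496  90.6986]
wrist tube_a_center 0.98 [ 556.8267 -115.9847  105.5609]
wrist tube_a_lid 0.83 [549.9415 -27.5345 107.962 ]
[array([ -1.1132,  93.6124, 107.962 ])]
```

View pics/w26.png

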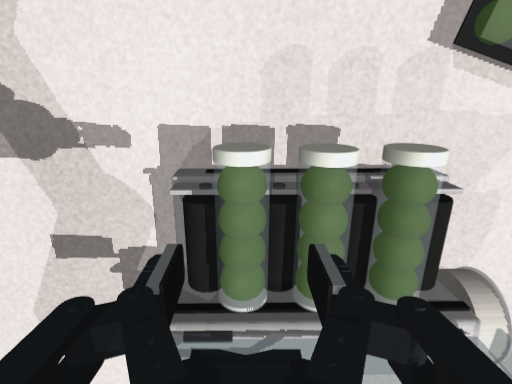

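View pics/s18.png

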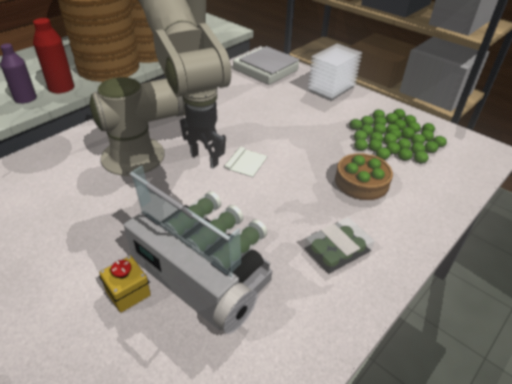

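drive_tool:
  gripper: [1,1,1,1,1,1,1,1,1,1]
  offset:
    - [0,0,0.035]
    - [0,0,0.035]
    - [0,0.03,0]
    - [0,0.04,0]
    - [0,0.04,0]
    - [0,0.04,0]
    - [0,0.012,0]
    - [0,0,0]
    - [0,0,0]
    - [0,0,0]
  turn: [0,0,0,0,0,0,0,0,0,0]

```text
time_s: 39.13
eef_pos: [466.1, 7.9, 93.8]
ee_rot: [-0.707, 0.707, 0.017, -0.015]
force: [-0.4, -0.5, 0.4]
grip_width: -0.001
```

Run:
```python
from h import *
s=st(); print(local(s)); s,p,d=look("wrist","w27")
```

```text
t 39.13 tcp [466.126    7.8964  93.8125] F [-0.3526 -0.4507  0.3789] T [-0.0131  0.007   0.0305] grip -0.001
x [0.999 0.045 0.002] y [ 0.002 -0.    -1.   ] z [-0.045  0.999 -0.   ] J [-0.24  0.35  1.84  0.    0.94 -0.28]
[-83.2351 132.8089  93.8125]
```

View pics/w27.png

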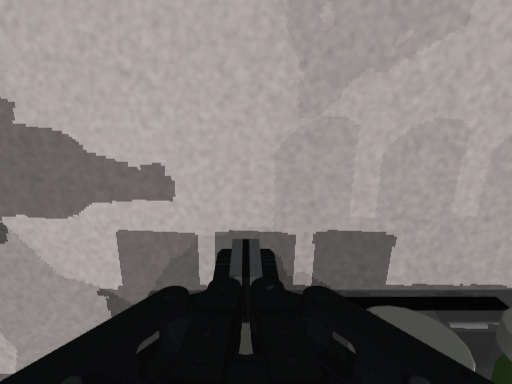

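drive_tool:
  gripper: [1,1,1,1,1,1,1,1,1]
  offset:
    - [0,0,-0.012]
    - [0,0,-0.012]
    - [0,0,-0.002]
    - [0,0,-0.002]
    - [0,0,-0.002]
    - [0,0,-0.002]
    - [0,0,-0.002]
    - [0,0,-0.002]
    - [0,0,0]
  turn: [0,0,0,0,0,0,0,0,0]

```text
time_s: 39.93
eef_pos: [467.0, -27.3, 93.0]
ee_rot: [0.707, -0.707, -0.016, 0.016]
force: [0.5, 7.0, 0.7]
grip_width: -0.003
```

Run:
```python
from h import *
s=st(); print(local(s))
```

```text
t 39.93 tcp [467.0317 -27.3488  92.9841] F [0.5124 7.0048 0.7121] T [ 0.9311 -0.0431  0.0093] grip -0.003
x [0.999 0.045 0.   ] y [-0.     0.001 -1.   ] z [-0.045  0.999  0.001] J [-0.31  0.36  1.84  0.    0.95 -0.36]
[-83.9292  97.5589  92.9841]
```

drive_tool:
  gripper: [1,1,1]
  offset:
    - [0,0,-0.001]
    - [0,0,-0.001]
    - [0,0,0]
  turn: [0,0,0]

```text
time_s: 40.18
eef_pos: [466.9, -27.6, 92.9]
ee_rot: [0.708, -0.705, -0.016, 0.016]
force: [-0.1, 18.9, 4.2]
grip_width: 0.001
```

drive_tool:
  gripper: [1,1,1,1,1,1,1,1,1,1,1]
  offset:
    - [0,0,0.02]
    - [0,0,0.02]
    - [0,-0.04,0]
    - [0,-0.04,0]
    - [0,-0.04,0]
    - [0,-0.04,0]
    - [0,-0.04,0]
    - [0,-0.04,0]
    - [0,-0.04,0]
    - [0,-0.02,0]
    - [0,0,0]
  turn: [0,0,0,0,0,0,0,0,0,0,0]

```text
time_s: 41.1
eef_pos: [466.1, 9.6, 397.4]
ee_rot: [-0.706, 0.708, 0.019, -0.013]
force: [-0.4, 1.0, 0.2]
grip_width: -0.006
```

Run:
```python
from h import *
s=st(); s,p,d=look("wrist","w28"); C=cloud("wrist",d,s); [lying(x,s,p,d) for x in (84,0,-84)]; look("top","t6"); plan([561,-200,400]); look("scene","s19")
```

```text
t 41.1 tcp [466.0944   9.6316 397.4231] F [-0.3869  1.0498  0.244 ] T [ 0.0588  0.0008 -0.0319] grip -0.006
x [0.999 0.045 0.008] y [ 0.008 -0.003 -1.   ] z [-0.045  0.999 -0.003] J [-0.23  0.11  1.32 -0.    1.7  -0.28]
slot 84 n 3985
  y -60 -30 n 610 ztop 137.6 x range [ 56.7 104.8]
  y -30 0 n 645 ztop 137.5 x range [ 56.5 105.1]
  y 0 30 n 686 ztop 137.5 x range [ 56.6 105.1]
  y 30 60 n 737 ztop 137.4 x range [ 56.6 105.4]
  y 60 90 n 803 ztop 137.5 x range [ 56.4 105.5]
  y max 90.5
slot 0 n 3862
  y -60 -30 n 598 ztop 137.5 x range [-27.1  23.8]
  y -30 0 n 637 ztop 137.4 x range [-27.   24.3]
  y 0 30 n 680 ztop 137.4 x range [-27.3  24.1]
  y 30 60 n 718 ztop 137.3 x range [-27.1  23.9]
  y 60 90 n 809 ztop 137.5 x range [-26.9  24.5]
  y max 90.5
slot -84 n 1975
  y -30 0 n 46 ztop 129.9 x range [-111.5  -57.8]
  y 0 30 n 469 ztop 137.4 x range [-110.8  -58.1]
  y 30 60 n 714 ztop 137.3 x range [-109.9  -57.1]
  y 60 90 n 746 ztop 137.4 x range [-110.8  -57.7]
  y max 83.3
target [ 561 -200  400] yaw 2.57 off [ 0.0861 -0.0071 -0.2139] rows 6 each [ 0.0143 -0.0012 -0.0357]
```

View pics/w28.png

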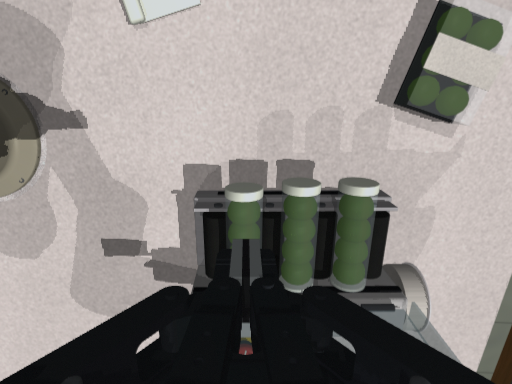

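View pics/t6.png

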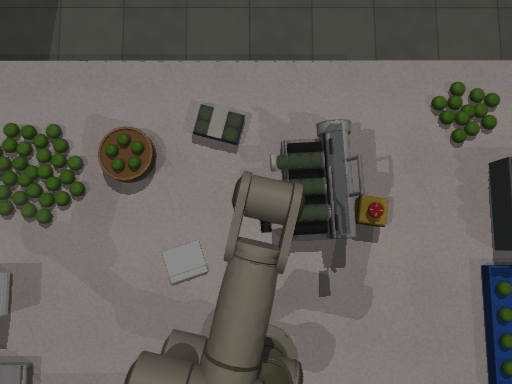

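drive_tool:
  gripper: [1,1,1,1,1,1,1,1,1,1,1]
  offset:
    - [0.03,0.02,0]
    - [0.03,0.02,0]
    - [0.024,0.033,0]
    - [0,0.04,0]
    - [0,0.04,0]
    - [0,0.04,0]
    - [0,0.04,0]
    - [0,0.04,0]
    - [0,0.03,0]
    - [0,0,0]
    - [0,0,0]
  turn: [0,0,0,0,0,0,0,0,0,0,0]

```text
time_s: 42.17
eef_pos: [548.3, 14.0, 88.8]
ee_rot: [0.707, -0.707, -0.015, 0.017]
force: [-0.5, -0.5, 0.3]
grip_width: 0.002
```

Run:
```python
from h import *
s=st(); print(local(s))
```

```text
t 42.17 tcp [548.2672  13.9503  88.7748] F [-0.5319 -0.5119  0.2805] T [ 0.0465 -0.0433  0.0195] grip 0.002
x [ 0.999  0.045 -0.004] y [-0.004  0.001 -1.   ] z [-0.045  0.999  0.001] J [-0.19  0.52  1.6  -0.    1.03 -0.23]
[ -0.9038 135.1304  88.7748]
```

drive_tool:
  gripper: [1,1,1,1,1,1,1,1,1,1]
  offset:
    - [0.0005,-0.004,-0.012]
    - [0,0,-0.013]
    - [0,0,-0.002]
    - [0,0,-0.002]
    - [0,0,-0.002]
    - [0,0,-0.002]
    - [0,0,-0.002]
    - [0,0,-0.002]
    - [0,0,-0.001]
    - [0,0,0]
  turn: [0,0,0,0,0,0,0,0,0,0]

```text
time_s: 43.0
eef_pos: [551.6, -23.1, 94.5]
ee_rot: [0.707, -0.706, -0.016, 0.016]
force: [-0.7, 6.2, 4.9]
grip_width: -0.001
```

Run:
```python
from h import *
s=st(); print(local(s))
```

```text
t 43.0 tcp [551.5639 -23.0872  94.4661] F [-0.6848  6.1561  4.8847] T [ 0.7231  0.1643 -0.0586] grip -0.001
x [0.999 0.046 0.001] y [ 0.     0.001 -1.   ] z [-0.046  0.999  0.001] J [-0.25  0.51  1.58  0.    1.04 -0.3 ]
[ 0.7094 97.9815 94.4661]
```

drive_tool:
  gripper: [1,1,1,1,1,1,1,1,1,1,1,1,1,1,1,1,1,1]
  offset:
    - [0,0,0.015]
    - [0,0,0.02]
    - [0.02,0,0]
    - [0.03,0,0]
    - [0.024,0,0]
    - [0.01,0,0]
    - [0,0,0]
    - [0,0,-0.012]
    - [0,0,-0.013]
    - [0,0,-0.002]
    - [0,0,-0.002]
    - [0,0,-0.002]
    - [0,0,-0.002]
    - [0,0,-0.001]
    - [0,0,-0.001]
    - [0,0,0]
    - [0,0,0]
    - [0,0,0]
  turn: [0,0,0,0,0,0,0,0,0,0,0,0,0,0,0,0,0,0]

```text
time_s: 44.5
eef_pos: [635.3, -19.6, 94.3]
ee_rot: [0.707, -0.707, -0.016, 0.016]
force: [-0.7, 4.8, 2.9]
grip_width: -0.001
```

Run:
```python
from h import *
s=st(); print(local(s))
```

```text
t 44.5 tcp [635.2537 -19.6028  94.2806] F [-0.7259  4.7791  2.9262] T [0.6442 0.1554 0.0148] grip -0.001
x [0.999 0.046 0.   ] y [ 0.     0.001 -1.   ] z [-0.046  0.999  0.001] J [-0.22  0.68  1.3   0.    1.16 -0.26]
[84.4711 97.6659 94.2806]
```

Home. Back off, rise, and go over to the guard.

drive_tool:
  gripper: [1,1,1,1,1,1,1,1,1,1,1]
  offset:
    - [0,0,0.02]
    - [0,0,0.02]
    - [0,-0.04,0]
    - [0,-0.04,0]
    - [0,-0.04,0]
    - [0,-0.04,0]
    - [0,-0.04,0]
    - [0,-0.04,0]
    - [0,-0.04,0]
    - [0,-0.02,0]
    - [0,0,0]
  turn: [0,0,0,0,0,0,0,0,0,0,0]

```text
time_s: 45.42
eef_pos: [633.8, 19.3, 399.4]
ee_rot: [-0.706, 0.708, 0.019, -0.013]
force: [0.0, 0.3, -0.0]
grip_width: 0.001
```

Run:
```python
from h import *
s=st(); s,p,d=look("wrist","w29"); [lying(x,s,p,d) for x in (84,0,-84)]; plan([561,-210,405])
look("scene","s20"); pin("scene","guard_handle",None,1)
```

```text
t 45.42 tcp [633.8296  19.3341 399.4371] F [ 0.0233  0.3153 -0.035 ] T [ 0.013  -0.0064  0.0109] grip 0.001
x [0.999 0.045 0.009] y [ 0.009 -0.002 -1.   ] z [-0.045  0.999 -0.002] J [-0.15  0.55  0.72 -0.    1.86 -0.2 ]
slot 84 n 1945
  y -30 0 n 40 ztop 128.6 x range [ 56.6 110.7]
  y 0 30 n 436 ztop 137.2 x range [ 57.3 110.2]
  y 30 60 n 709 ztop 137.4 x range [ 58.  109.9]
  y 60 90 n 760 ztop 137.3 x range [ 57.6 109.5]
  y max 84.4
slot 0 n 3677
  y -60 -30 n 599 ztop 137.6 x range [-24.   27.1]
  y -30 0 n 630 ztop 137.4 x range [-24.  27.]
  y 0 30 n 667 ztop 137.3 x range [-24.2  26.9]
  y 30 60 n 715 ztop 137.4 x range [-23.7  26.9]
  y 60 90 n 783 ztop 137.4 x range [-24.7  27.1]
  y max 84.8
slot -84 n 3816
  y -60 -30 n 611 ztop 137.4 x range [-105.9  -56.6]
  y -30 0 n 643 ztop 137.3 x range [-105.2  -56.7]
  y 0 30 n 696 ztop 137.4 x range [-106.   -56.8]
  y 30 60 n 731 ztop 137.4 x range [-105.3  -56.6]
  y 60 90 n 750 ztop 137.4 x range [-106.6  -56.5]
  y max 83.5
target [ 561 -210  405] yaw 2.57 off [-0.083  -0.0089 -0.2259] rows 6 each [-0.0138 -0.0015 -0.0376]
scene guard_handle 0.67 [ 564.1212 -252.3928  323.3775]
```

View pics/w29.png

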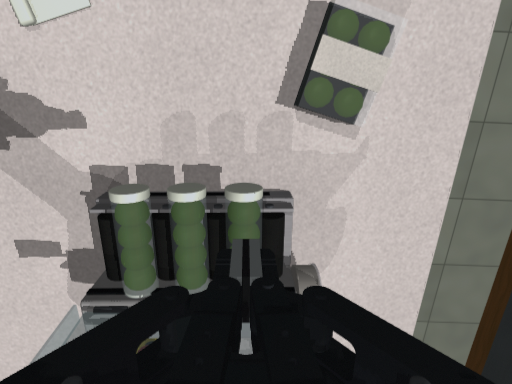

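drive_tool:
  gripper: [1,1,1,1,1,1,1,0.6,0.6,0.6,0.6,0.6,0.6,0.6,0.6,0.6,0.6,0.6,0.6,0.6]
  offset:
    - [-0.0135,0,-0.037]
    - [-0.0135,0,-0.037]
    - [-0.0135,0,-0.037]
    - [-0.0135,0,-0.037]
    - [-0.0135,0,-0.037]
    - [-0.0135,0,-0.037]
    - [0,0,-0.035]
    - [0,0,0]
    - [0,0,0]
    - [0,0,0]
    - [0,0,0]
    - [0,0,0]
    - [0,0,0]
    - [0,0,0]
    - [0,0,0]
    - [0,0,0]
    - [0,0,0]
    - [0,0,0]
    - [0,0,0]
    - [0,0,0]
  turn: [0,0,0,0,0,0,0,6.92,6.92,6.92,6.92,6.92,6.92,6.92,6.92,6.92,6.92,6.92,6.92,6.92]

```text
time_s: 47.23
eef_pos: [564.0, -240.7, 392.1]
ee_rot: [-0.51, 0.51, -0.491, 0.489]
force: [-0.4, -0.3, -0.5]
grip_width: 0.406
```

Run:
```python
from h import *
s=st(); s,p,d=look("wrist","w30"); C=cloud("wrist",d,s); Z=C[...,2]; q=C-O; xl=q@XL; yl=q@YL
m=(d>0)&(Z>310)&(Z<345)&(abs(xl)<70)&(yl<-90)&(yl>-200)
print(m.sum(), C[m].min(0),C[m].max(0),np.median(yl[m]),np.percentile(Z[m],95), xl[m].min(),xl[m].max())
plan([562,-257.5,405])
```

```text
t 47.23 tcp [ 564.0212 -240.6945  392.0874] F [-0.3704 -0.3002 -0.5337] T [ 0.027  -0.025  -0.0002] grip 0.406
x [ 0.04  -0.999 -0.002] y [-0.003  0.002 -1.   ] z [ 0.999  0.04  -0.003] J [-0.59  0.49  0.83 -0.    1.82  0.94]
2764 [ 506.7976 -266.7389  310.0832] [ 617.4506 -240.6733  335.7422] -136.487029531174 334.2208930690759 -54.86734443073907 55.92643690878485
target [ 562.  -257.5  405. ] yaw -88.13 off [ 0.0167 -0.0129 -0.0026] rows 1 each [ 0.0167 -0.0129 -0.0026]
```

View pics/w30.png

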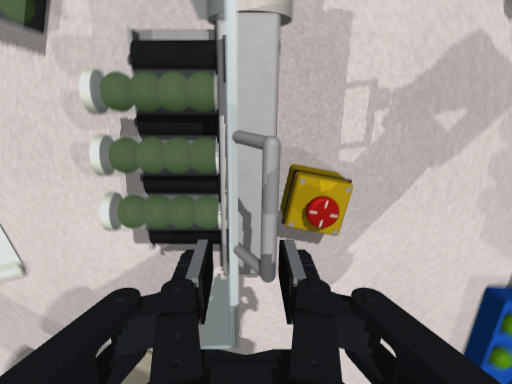

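drive_tool:
  gripper: [0.6,0.6,0.6,0.6,0.6,1,1,1,1,1]
  offset:
    - [0.0175,0,-0.003]
    - [0,0.03,0]
    - [0,0.03,0]
    - [0,0.018,0]
    - [0,0,0]
    - [0,0,0]
    - [0,0,0]
    - [0,0,0]
    - [0,0,0]
    - [0,0,0]
  turn: [-0.7,0,0,0,0,0,0,0,0,0]
  force: 30

```text
time_s: 48.12
eef_pos: [562.3, -258.2, 317.1]
ee_rot: [0.515, -0.514, 0.485, -0.486]
force: [-1.0, 3.1, 4.2]
grip_width: 0.124
```

Run:
```python
from h import *
s=st(); print(local(s))
a=np.radians(9.46+np.linspace(92.8,0,25)); x=-182.5*np.cos(a)/1000; y=-182.5*np.sin(a)/1000
print([[round(float(i),4),round(float(j),4),0] for i,j in zip(np.diff(x),np.diff(y))])
```

```text
t 48.12 tcp [ 562.2824 -258.1905  317.1109] F [-1.0449  3.1297  4.1595] T [ 0.4937  0.2706 -0.1138] grip 0.124
x [ 0.059 -0.998  0.001] y [ 0.002 -0.001 -1.   ] z [0.998 0.059 0.002] J [-0.62  0.49  1.02  0.    1.63  0.89]
[   0.7518 -137.366   317.1109]
[[-0.0121, -0.0022, 0], [-0.0122, -0.0014, 0], [-0.0123, -0.0006, 0], [-0.0123, 0.0003, 0], [-0.0123, 0.0011, 0], [-0.0122, 0.0019, 0], [-0.012, 0.0027, 0], [-0.0118, 0.0035, 0], [-0.0115, 0.0043, 0], [-0.0112, 0.0051, 0], [-0.0108, 0.0058, 0], [-0.0104, 0.0066, 0], [-0.01, 0.0073, 0], [-0.0094, 0.0079, 0], [-0.0089, 0.0085, 0], [-0.0083, 0.0091, 0], [-0.0077, 0.0096, 0], [-0.007, 0.0101, 0], [-0.0063, 0.0106, 0], [-0.0056, 0.011, 0], [-0.0048, 0.0113, 0], [-0.004, 0.0116, 0], [-0.0032, 0.0119, 0], [-0.0024, 0.0121, 0]]
```

drive_tool:
  gripper: [1,1,1,1,1,1,1,1,1,1,1,1,1]
  offset:
    - [-0.0121,-0.0022,0]
    - [-0.0122,-0.0014,0]
    - [-0.0123,-0.0006,0]
    - [-0.0123,0.0003,0]
    - [-0.0123,0.0011,0]
    - [-0.0122,0.0019,0]
    - [-0.012,0.0027,0]
    - [-0.0118,0.0035,0]
    - [-0.0115,0.0043,0]
    - [-0.0112,0.0051,0]
    - [-0.0108,0.0058,0]
    - [-0.0104,0.0066,0]
    - [0,0,0]
  turn: [0.7,0,0,0,0,0,0,0,0,0,0,0,0]

```text
time_s: 49.2
eef_pos: [555.3, -114.7, 287.2]
ee_rot: [0.512, -0.512, 0.489, -0.487]
force: [4.5, 3.5, 0.5]
grip_width: 0.126
```

Run:
```python
from h import *
s=st(); print(local(s)); look("scene","s21")
```

```text
t 49.2 tcp [ 555.279  -114.6997  287.2213] F [4.4761 3.4519 0.4522] T [ 0.3871 -0.588  -0.0274] grip 0.126
x [ 0.048 -0.999 -0.003] y [-0.002  0.003 -1.   ] z [ 0.999  0.048 -0.001] J [-0.41  0.38  1.26  0.    1.5   1.11]
[  0.2648   6.2948 287.2213]
```

View pics/s21.png

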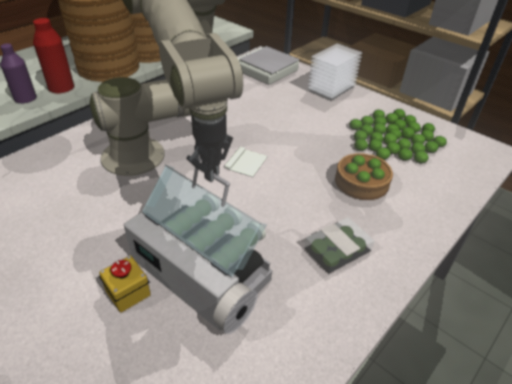

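drive_tool:
  gripper: [1,1,1,1,1,1,1,1,1,1,1,1,1,1]
  offset:
    - [-0.01,0.0073,0]
    - [-0.0094,0.0079,0]
    - [-0.0089,0.0085,0]
    - [-0.0083,0.0091,0]
    - [-0.0077,0.0096,0]
    - [-0.007,0.0101,0]
    - [-0.0063,0.0106,0]
    - [-0.0056,0.011,0]
    - [-0.0048,0.0113,0]
    - [-0.004,0.0116,0]
    - [-0.0032,0.0119,0]
    - [-0.0024,0.0121,0]
    - [0,0.002,0]
    - [0,0,0]
  turn: [0,0,0,0,0,0,0,0,0,0,0,0,0,0]

```text
time_s: 50.42
eef_pos: [551.9, -39.5, 165.7]
ee_rot: [0.511, -0.511, 0.488, -0.488]
force: [-0.0, -1.4, 6.1]
grip_width: 0.126
```

Run:
```python
from h import *
s=st(); print(local(s)); look("scene","s22")
```

```text
t 50.42 tcp [551.9089 -39.5267 165.6649] F [-0.0453 -1.389   6.1402] T [-0.2457 -0.0582  0.0105] grip 0.126
x [ 0.046 -0.999  0.   ] y [ 0. -0. -1.] z [0.999 0.046 0.   ] J [-0.28  0.43  1.51  0.    1.2   1.24]
[  0.3083  81.5433 165.6649]
```

View pics/s22.png

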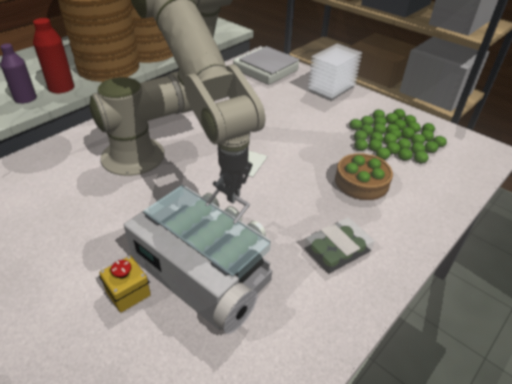

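drive_tool:
  gripper: [1,1,1,1]
  offset:
    - [0,0.001,0]
    - [0,0.001,0]
    - [0,0.001,0]
    - [0,0,0]
  turn: [0,0,0,0]

```text
time_s: 50.8
eef_pos: [552.1, -39.5, 165.4]
ee_rot: [0.512, -0.511, 0.488, -0.489]
force: [-9.8, 0.3, 27.9]
grip_width: 0.125
```

drive_tool:
  gripper: [0.6,0.6,0.6,0.6,0.6,0.6,0.6,0.6,0.6]
  offset:
    - [0,0,0]
    - [0,0,0]
    - [0,0,0]
    - [0,-0.025,0]
    - [0,-0.035,0]
    - [0,-0.035,0]
    - [0,-0.005,0]
    - [0,0,0]
    - [0,0,0]
  turn: [0,0,0,0,0,0,0,0,0]

```text
time_s: 51.55
eef_pos: [551.5, -39.6, 261.3]
ee_rot: [-0.511, 0.512, -0.489, 0.488]
force: [-0.6, -0.1, 0.0]
grip_width: 0.402
```

Run:
```python
from h import *
s=st(); s,p,d=look("wrist","w31"); C=cloud("wrist",d,s); Z=C[...,2]
m=(d>0)&(abs(Z-183)<7)&(abs(C[...,0]-552)<40)&(abs(C[...,1]+42)<25)
q=C[m]; f=np.polyfit(q[:,0],q[:,1],1); print(len(q),np.polyval(f,552),np.median(q[:,2]))
look("scene","s23"); look("top","t7"); plan([482,-359.5,240])
```

```text
t 51.55 tcp [551.5274 -39.6106 261.2531] F [-0.5713 -0.0739  0.0265] T [0.0432 0.0259 0.0125] grip 0.402
x [ 0.046 -0.999 -0.001] y [-0.002  0.001 -1.   ] z [ 0.999  0.046 -0.002] J [-0.28  0.36  1.36  0.    1.43  1.24]
1567 -40.4306028293246 184.39678122601663
target [ 482.  -359.5  240. ] yaw -87.37 off [ 0.3163  0.0208 -0.0839] rows 8 each [ 0.0395  0.0026 -0.0105]
```

View pics/w31.png

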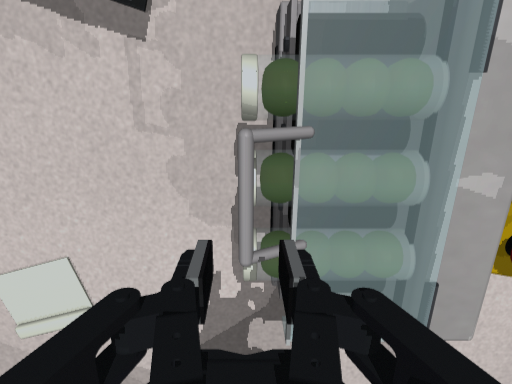

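drive_tool:
  gripper: [0.6,0.6,0.6,0.6,0.6,0.4,0.18,0.18,0.18,0.18]
  offset:
    - [0.0395,0.0026,-0.0105]
    - [0.0395,0.0026,-0.0105]
    - [0.0395,0.0026,-0.0105]
    - [0.0395,0.0026,-0.0105]
    - [0.0395,0.0026,-0.0105]
    - [0.0395,0.0026,-0.0105]
    - [0.0395,0.0026,-0.0105]
    - [0.0395,0.0026,-0.0105]
    - [0,0,0]
    - [0,0,0]
  turn: [0,0,0,0,0,0,0,0,0,0]

```text
time_s: 52.53
eef_pos: [481.4, -360.8, 240.0]
ee_rot: [0.511, -0.51, 0.49, -0.488]
force: [1.0, 0.6, -0.0]
grip_width: 0.822
```

Run:
```python
from h import *
s=st()
s,p,d=look("wrist","w32"); C=cloud("wrist",d,s)
hsv=cv2.cvtColor(p,cv2.COLOR_RGB2HSV).astype(int)
red=(d>0)&((hsv[...,0]<8)|(hsv[...,0]>172))&(hsv[...,1]>140)&(hsv[...,2]>60)
q=C[red]; q=q[q[:,2]>107]; print(len(q),np.median(q,0),cv2.minEnclosingCircle(q[:,:2].astype(np.float32)))
plan([482,-359.5,86])
```

```text
t 52.53 tcp [ 481.4405 -360.8096  239.9588] F [ 0.9702  0.5751 -0.0136] T [-0.0492 -0.0227  0.0236] grip 0.822
x [ 0.043 -0.999 -0.003] y [-0.002  0.002 -1.   ] z [ 0.999  0.043 -0.002] J [-0.84  0.48  1.23  0.    1.43  0.69]
1865 [ 484.0265 -359.3659  111.8146] ((482.02337646484375, -359.21746826171875), 24.329801559448242)
target [ 482.  -359.5   86. ] yaw -87.44 off [0.0003 0.1546 0.0001] rows 4 each [0.0001 0.0386 0.    ]
```

View pics/w32.png

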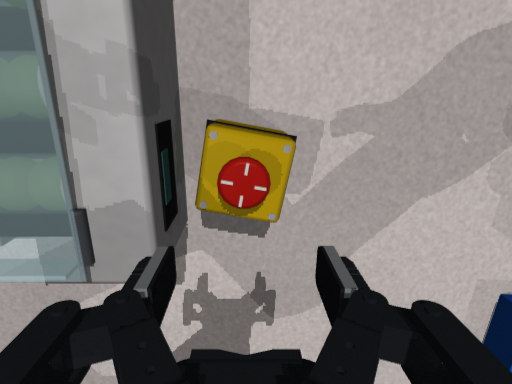

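drive_tool:
  gripper: [0.18,0.18,0.18,0.18,0.18,0.18,1,1,1,1,1,1]
  offset:
    - [0,0.035,0.0005]
    - [0,0.038,0]
    - [0,0.038,0]
    - [0,0.03,0]
    - [0,0.011,0]
    - [0,0,0]
    - [0,0,0]
    - [0,0,0]
    - [0,0,0]
    - [0,0,0]
    - [0,0,0]
    - [0,0,0]
  turn: [0,0,0,0,0,0,0,0,0,0,0,0]
  force: 40

```text
time_s: 53.58
eef_pos: [484.0, -358.8, 92.7]
ee_rot: [0.512, -0.511, 0.487, -0.489]
force: [0.3, 6.0, 5.1]
grip_width: 0.566
```

Run:
```python
from h import *
s=st()
s,p,d=look("wrist","w33")
```

```text
t 53.58 tcp [ 484.0031 -358.8043   92.6704] F [0.2552 5.951  5.1192] T [ 1.0741  0.0876 -0.0021] grip 0.566
x [ 0.046 -0.999  0.001] y [ 0.002 -0.001 -1.   ] z [0.999 0.046 0.002] J [-0.83  0.61  1.42  0.    1.11  0.69]
```

View pics/w33.png

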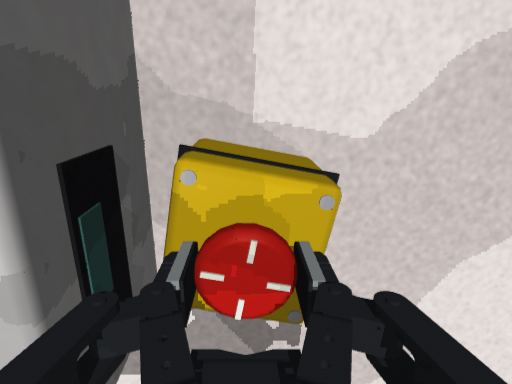

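drive_tool:
  gripper: [1,1,1,1,1,1,1,1,1]
  offset:
    - [0,0,0]
    - [0,0,0]
    - [0,0,0]
    - [0,0,0]
    - [0,0,0]
    - [0,0,0]
    - [0,0,0]
    - [0,0,0]
    - [0,0,0]
  turn: [6.7,6.7,6.7,6.7,6.7,6.7,6.0,0,0]

```text
time_s: 54.38
eef_pos: [483.4, -360.5, 92.7]
ee_rot: [-0.28, 0.28, -0.648, 0.651]
force: [-3.9, -0.8, 7.3]
grip_width: 0.571
```

Run:
```python
from h import *
s=st(); print(yaw(s))
s,p,d=look("wrist","w34")
```

```text
t 54.38 tcp [ 483.4212 -360.4697   92.6956] F [-3.8592 -0.8265  7.3321] T [-0.1943  0.8006  0.2028] grip 0.571
x [-0.687 -0.727  0.001] y [ 0.002 -0.004 -1.   ] z [ 0.727 -0.687  0.004] J [-0.83  0.61  1.42 -0.    1.1   1.49]
-133.37181761866265
```

View pics/w34.png

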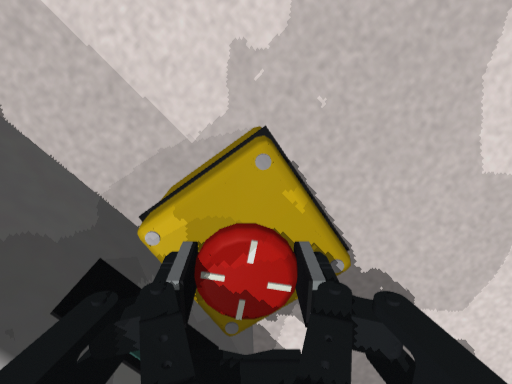

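drive_tool:
  gripper: [0.18,0.18,0.18,0.18,0.18,0.18,0.18,0.18,0.18,0.18,0.18,0.18,0.18,0.18]
  offset:
    - [0,0,0]
    - [0,0,0]
    - [0,0,0]
    - [0,0,0]
    - [0,0,0]
    - [0,0,0]
    - [0,0,0]
    - [0,0,0]
    - [0,-0.03,0]
    - [0,-0.04,0]
    - [0,-0.04,0]
    - [0,-0.04,0]
    - [0,0,0]
    - [0,0,0]
  turn: [0,0,0,0,0,0,0,0,0,0,0,0,0,0]

```text
time_s: 55.6
eef_pos: [483.5, -359.8, 242.1]
ee_rot: [-0.279, 0.278, -0.648, 0.651]
force: [-0.8, 0.5, -1.2]
grip_width: 0.818
```

Run:
```python
from h import *
s=st()
s,p,d=look("wrist","w35"); C=cloud("wrist",d,s)
hsv=cv2.cvtColor(p,cv2.COLOR_RGB2HSV).astype(int)
red=(d>0)&((hsv[...,0]<8)|(hsv[...,0]>172))&(hsv[...,1]>140)&(hsv[...,2]>60)
q=C[red]; print(len(q),np.median(q,0),np.percentile(q[:,2],[5,95]))
look("scene","s24"); look("top","t8")
```

```text
t 55.6 tcp [ 483.5138 -359.843   242.1037] F [-0.822   0.4903 -1.1756] T [-0.0014  0.0364  0.0477] grip 0.818
x [-0.689 -0.725  0.   ] y [ 0.003 -0.003 -1.   ] z [ 0.725 -0.689  0.005] J [-0.83  0.48  1.23  0.    1.43  1.5 ]
1961 [ 483.678  -361.7221  119.8018] [116.5539 121.1766]
```

View pics/w35.png

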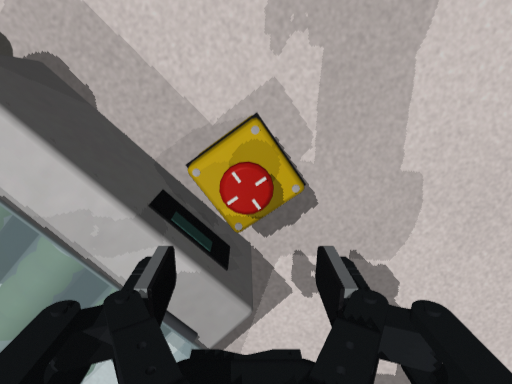

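View pics/s24.png

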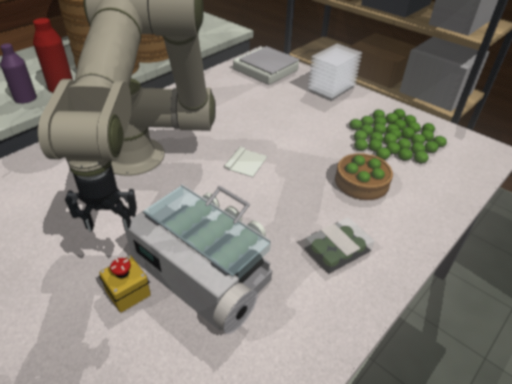

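View pics/t8.png

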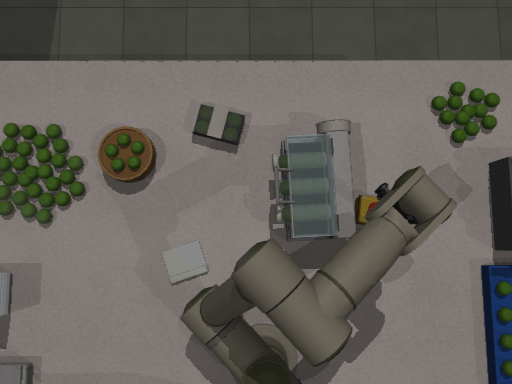

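Run:
```python
from h import *
p=cv2.imread("pics/t8.png")[110:260,255:405]; q=cv2.imread("pics/s24.png")[160:330,90:300]
a=cv2.resize(p,(400,400),interpolation=3); b=cv2.resize(q,(400,324),interpolation=3); b=cv2.copyMakeBorder(b,0,76,0,0,0)
cv2.imwrite("pics/z.png",np.hstack([a,b]))
```

```text
(no output)
```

View pics/z.png

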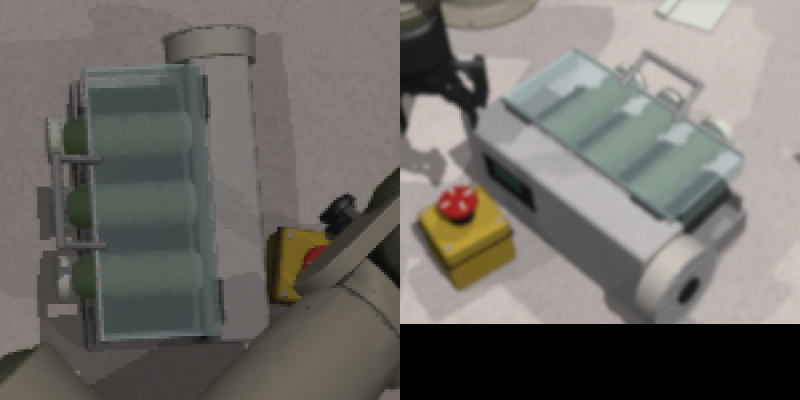

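All three tubes lie in their gaps under the shut guard, and the button is up. Handing in.

Run:
```python
from rig import ctrl
print(ctrl.finish_job())
```

```text
the job is handed in; nothing more can be done
None
```

The labeller is loaded and I handed the job in at about 56 s. The hand-in reports no verdict, so what follows rests on my own measurements.

**What I did:**
- I pressed the stop button until it latched; the wrist camera then measured its top at 112 mm.
- I swung the guard upright by its handle.
- I laid all three tubes in separate gaps by setting each foot on the rollers and tipping the lid out to the open side.
- I pushed each tube home against the end rail.
- I pulled the guard down to its hard stop.
- I turned the mushroom 46° clockwise and let go.

**Last checks:**
- **Button:** up, with its top at 119.8 mm. The marks on the head look turned back to rest.
- **Guard:** the handle bar read y -40.4 mm and z 184.4 mm, the same as before I opened it, so it is fully shut.
- **Tubes:** after the final push, before I shut the guard, the tops measured 137 mm level along their whole length and the lid faces were at y 83.5 to 84.8 mm. The ideal lid position is 83 mm. They were centred in their gaps to within about 2 mm. After closing I checked them only by eye, and all three were still in place.
- **Surroundings:** the punnet, steamer and scraper look unmoved in the pictures; I did not measure them again.

**Disagreements:**
- Before the push, the lids measured about 7 to 8 mm off the rail, although the arm had felt contact when it placed them. The push closed that gap.
- The fixed cameras differed by up to 7 mm in places, so I used the wrist camera for close work.

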